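# Refill the laundry dosing unit with the power isolated

### The job

Switch the dosing unit off at its isolator (red lever, yellow plate), then scoop washing tablets from the blue tub and tip at least three into the unit's clear hopper with no tablet left lying anywhere but in hopper or tub; use the scoop, never your fingers, on the tablets. Stand the scoop back on its black mat, well on it and upright, and last of all switch the unit on again. Leave the other isolator on, and the bottle and jar where they are.

Things in the scene. Friction and masses are not known exactly. Their poses are not given: they have to be found in the camera images.
- isolator (a joint): The dosing unit's isolator: angle of its toggle lever with the RED grip. 0 = OFF, lever leaning 0.6 rad from upright toward the box's own -x side (the near side, white stripe); 1.2 = ON, leaning 0.6 rad toward its +x side (far side, green stripe). The grip is weighted: once past upright (0.6) the lever drops to that end and stays. About 2 N on the grip moves it.
- isolator_box: Fixed grey box 100 x 80 x 60 mm (x, y, z) with YELLOW top plate carrying the red lever; origin at centre of its underside. The lever's hinge line runs along the box's y axis, 65 mm above the origin.
- isolator_tip (a point): Middle of the red grip of the dosing unit's lever: a bar 20 mm thick and 80 mm long along the hinge direction, 85 mm from the hinge line.
- neighbour (a joint): Lever angle of the other isolator, same build and same meaning, but with BLACK grip and WHITE plate; it feeds another machine, is ON (1.2) and stays ON.
- neighbour_box: The other isolator's fixed grey box with white plate, 100 x 80 x 60 mm, origin at centre of underside.
- neighbour_tip (a point): Middle of the black grip of the other isolator's lever (bar 20 x 80 mm).
- hopper: Dosing unit, fixed: white base 150 x 150 x 40 mm with an open clear hopper on top, blue rim 105 mm above the table, inner opening 138 x 138 mm, inner floor at 46 mm. Origin at centre of underside.
- hopper_mid (a point): Middle of the hopper's inside, on its axis 70 mm above the table; a tablet inside is within 90 mm of it.
- tub: Fixed blue open tub 280 x 110 x 45 mm (x, y, z), walls and floor 5 mm, with six tablets lying in the half towards its own -x end (the near end); the other half is free for the scoop. Origin at centre of underside.
- mat: Fixed black mat 160 x 120 x 4 mm, the scoop's place. Origin at centre of underside.
- scoop: Steel scoop, 140 g, standing on the mat. Origin at its underside; mouth looks to its -x. Floor plate 105 x 90 mm, 2.5 mm thick; back wall 35 mm high at x = +50 mm; side walls 32 mm high that end 35 mm short of the lip; inner width 84 mm.
- scoop_lip (a point): Middle of the scoop's front lip, at its underside: 55 mm to -x of the scoop's origin.
- scoop_grip (a point): Grip point in the scoop's upright orange handle, which stands over the back wall: handle 30 mm (x) x 22 mm (y), from 34 to 124 mm above the underside; this point is at x = +42 mm, y = 0, z = 100 mm of the scoop. Grip across its y faces from above.
- bottle: Loose blue detergent bottle, 72 mm across and 150 mm tall, beyond the work. Bystander. Origin at centre of underside.
- jar: Loose jar with red cap, 80 mm across and 90 mm tall. Bystander. Origin at centre of underside.
- tablet0: Loose green washing tablet, a smooth slippery disc 34 mm across, 22 mm thick, 20 g, with bevelled rims. Origin at centre of its underside.
- tablet1: Loose white washing tablet, a smooth slippery disc 34 mm across, 22 mm thick, 20 g, with bevelled rims. Origin at centre of its underside.
- tablet2: Loose green washing tablet, a smooth slippery disc 34 mm across, 22 mm thick, 20 g, with bevelled rims. Origin at centre of its underside.
- tablet3: Loose white washing tablet, a smooth slippery disc 34 mm across, 22 mm thick, 20 g, with bevelled rims. Origin at centre of its underside.
- tablet4: Loose green washing tablet, a smooth slippery disc 34 mm across, 22 mm thick, 20 g, with bevelled rims. Origin at centre of its underside.
- tablet5: Loose white washing tablet, a smooth slippery disc 34 mm across, 22 mm thick, 20 g, with bevelled rims. Origin at centre of its underside.
Mind the look-alikes: they are no part of the job. What is shaped like the scoop but purple is not meant.

How it is judged:
By the outcome, as a careful person would: the job done as asked, in the order asked, and still so for the second after the job is handed in, with the robot touching nothing.
It also fails if it takes over 72 s, if anything falls off the work surface, if the arm or the gripper's body presses on something with over 40 N, if the wrist force passes 120 N, or if a joint passes its speed limit or range.

### The arm

A 7-joint arm with a two-finger parallel gripper is mounted at the origin on the work surface. World frame = base frame: x ahead of the robot, y to its left, z up, the work surface at z = 0. Lengths are in m, angles in rad, forces in N, time in s.
With the tool pointing down it reaches from about 0.4 to 0.85 m from the base axis. Payload 10.4 kg.
Tool frame: the origin (TCP) lies at the centre of the arm's flange, where the gripper is bolted on; the fingertips stand 173 mm ahead of it and the grasp point (between the pads) lies 155 mm ahead of it; z points along the fingers, y is the line along which they close (so a half turn about z gives the same grasp; the last joint's range is limited). The gripper opens to 85 mm and grips with 20 to 120 N. Pads are 22 mm wide; open, the fingers measure 114 mm over their backs; the gripper's body (76 mm by 85 mm) begins 54 mm behind the grasp point. The pads swing forward as they close: fully open they stand 13 mm farther back than shut.
Start: joints at [-1.346, 0.332, -0.065, 1.46, 0.022, 1.35, -0.088], TCP at [0.153, 0.606, 0.405] pointing down, gripper open.
Joint ranges: [-2.6, 2.6], [-0.5, 2.12], [-1.47, 1.34], [0.16, 2.42], [-1.27, 4.41], [0.06, 2.06], [-2.6, 2.6]. Speed limits (rad/s): [2.22, 2.22, 2.79, 2.79, 3.14, 3.14, 3.14].

### API

Orientations are given as a unit quaternion [x, y, z, w].
In Python, from workcell import manip, viewer, finder gives the robot as it stands.
- The arm moves only by the tool arm_command, never from a script. Its argument "plan" is a list of rows, each an object with "dp": the shift along the tool's x, y, z in mm, a list of three; "spin": the turn about the tool's z in rad. A call has 1 to 5 rows; each row shifts and turns the commanded pose from where the row before left it, along the tool's axes as they then stand; what a row does not reach is not made up. A row lasts 1/10 s, in which the tool goes at most 50 mm and 8.59 degrees, less where a joint would pass 70% of its speed; a pose out of reach is approached as far as the arm can. A call is refused whole if a number of a shift passes 50 or a number of a turn 0.15, either way. A call with a gripper value outside its range is refused whole. "grip" is the closure, from -1 (fully open) to 1 (shut), set as the call begins (left out, the last holds). The fingers move at their own pace and stop on an object; "newtons" is the grip in N (left out, the last holds). Time passes only in rows, so rows that do not move let the fingers close. It gives the time, the measured TCP pose, the force, the opening and the grip force at its end, in the units of the state.
- manip.get_obs(): the state, without advancing time (a new reading comes with each control period).
- viewer.camera(name): name is "scene" or "top"; returns the picture (384x512x3 uint8, blue, green, red); there is no depth.
- viewer.camera_params(name): a dict with "vertical_fov" (degrees; the focal length in pixels is half the picture's height over the tangent of half this angle, whatever the lens; pixels are square), "cx", "cy" (the principal point, pixels), "k1" (the pictures are not rectified: a ray, as slopes to the right and down, at radius r is drawn at 1 + k1 r^2 times it, then the intrinsics apply), "R" (3x3) and "t" (3): a world point X has camera coordinates R X + t. Camera axes: x right, y down, z forward; pixel columns grow to the right and rows downward; lengths in m; the calibration is good to about 2 mm. A picture is of the moment at which its call begins. camera_params takes no time and is no camera call.
- manip.hand_in(): hands the job in; it is judged then, once.
Trained networks look in the newest picture that a camera, given by its name, has taken for a name from the list of things; names that differ only in an ending like _2 or _b are one class to them, and where a whole thing is asked for, a point or a joint stands for the part that bears it (a point fixed in the world has none). Each returns a list of dicts, best first, with "score" (0 to 1); they miss things now and then, are a little off and sometimes report something else, mostly with a low value. They report only what shows in the picture. A call takes as long as a camera call. They do not tell look-alikes from the thing itself.
- finder.find_in(camera, thing): "position" ([x, y, z] in m, in world coordinates, good to about 4 mm: the middle of the surface that is visible of it).
The state is a dict: "clock": time; "joint_pos": joint angles; "joint_velocities": joint speeds; "tau": joint torques, N m; "position": TCP position; "ee_rot": TCP orientation; "ft_force": force on the tool from outside, world axes, zero at the start; "torque": the same for the moment, N m; "grip_width": opening from 0.0 (shut) to 1.0 (fully open); "grasp_force": force on a finger pad.
Only numpy, scipy, OpenCV 4.12 (cv2) and the standard library are available. Lean on these libraries where they do the work, as an engineer would, in place of code of your own. Each camera call takes 0.05 s, during which the arm holds its last target. There are 200 camera calls.

## Working session

There is one attempt and no reset: what is moved stays moved. The work goes in short steps, Python scripts to look and compute and a tool call to move; the robot and the scene stay as the last step left them, time stands still between calls to the robot, and variables do not carry over. Pictures are saved under pics/ and viewed, at most 10 in all, crops included, and the job is handed in when it is done.

Besides the shell and the picture viewer there is one more tool, called after "Request:" as name(argument=value, ...), one argument or row to a line, values as JSON. arm_command: Moves the arm, as the interface text tells. Its arguments: {"type":"object","properties":{"plan":{"type":"array","items":{"type":"object","properties":{"dp":{"type":"array","items":{"type":"number"}},"spin":{"type":"number"}}}},"grip":{"type":"number"},"newtons":{"type":"number"}},"required":["plan"]}

```bash
ls; mkdir -p pics
cat > h.py <<'E'
import numpy as np, cv2
from workcell import manip, viewer, finder
def params(n):
    p=viewer.camera_params(n); f=192/np.tan(np.radians(p['vertical_fov'])/2)
    return f,p['cx'],p['cy'],p['k1'],np.array(p['R']),np.array(p['t'])
def proj(n,X):
    f,cx,cy,k,R,t=params(n); c=R@np.array(X,float)+t; s=c[:2]/c[2]; s=s*(1+k*(s@s)); return f*s+[cx,cy]
def ray(n,uv):
    f,cx,cy,k,R,t=params(n); d=(np.array(uv,float)-[cx,cy])/f; s=d.copy()
    for _ in range(30): s=d/(1+k*(s@s))
    v=R.T@np.array([s[0],s[1],1]); return -R.T@t, v/np.linalg.norm(v)
def atz(n,uv,z):
    o,v=ray(n,uv); return o+v*(z-o[2])/v[2]
def tri(uv1,uv2,a='scene',b='top'):
    o,v=ray(a,uv1);p,w=ray(b,uv2)
    s=np.linalg.lstsq(np.c_[v,-w],p-o,rcond=None)[0]; A=o+s[0]*v;B=p+s[1]*w
    return (A+B)/2,np.linalg.norm(A-B)
E
python3 - <<'E'
from h import *
np.set_printoptions(precision=3,suppress=True)
a=viewer.camera('scene');b=viewer.camera('top')
cv2.imwrite('pics/scene1.png',cv2.resize(a,(800,600)));cv2.imwrite('pics/top1.png',cv2.resize(b,(800,600)))
for n in ['scene','top']:
  print(n,params(n)[4:])
  for t in ['isolator_box','isolator_tip','neighbour_tip','hopper','tub','mat','scoop','scoop_grip','scoop_lip','bottle','jar','tablet0','tablet1']:
    print(t,[(np.round(r['position'],3).tolist(),round(r['score'],2),proj(n,r['position']).round().tolist()) for r in finder.find_in(n,t)][:6])
print(manip.get_obs())
E
```

```text
pics
scene (array([[-0.807,  0.591, -0.008],
       [ 0.516,  0.697, -0.498],
       [-0.289, -0.406, -0.867]]), array([ 0.456, -0.258,  1.32 ]))
isolator_box [([0.552, 0.264, 0.061], 0.61, [319.0, 257.0])]
isolator_tip [([0.574, 0.271, 0.142], 0.8, [319.0, 253.0]), ([0.564, -0.142, 0.052], 0.4, [226.0, 156.0])]
neighbour_tip [([0.483, 0.417, 0.141], 0.58, [391.0, 280.0])]
hopper [([0.569, -0.136, 0.052], 0.77, [226.0, 158.0])]
tub [([0.54, -0.361, 0.016], 0.66, [196.0, 114.0]), ([0.571, 0.269, 0.147], 0.59, [319.0, 251.0]), ([0.567, -0.136, 0.051], 0.3, [226.0, 158.0])]
mat [([0.576, 0.084, 0.005], 0.62, [268.0, 220.0]), ([0.538, -0.359, 0.013], 0.4, [197.0, 115.0])]
scoop [([0.56, 0.063, 0.01], 0.87, [269.0, 211.0]), ([0.339, 0.116, 0.003], 0.57, [338.0, 185.0])]
scoop_grip [([0.563, 0.059, 0.005], 0.83, [267.0, 211.0])]
scoop_lip [([0.557, 0.063, 0.01], 0.96, [269.0, 210.0]), ([0.538, -0.359, 0.014], 0.39, [196.0, 115.0])]
bottle [([0.78, 0.15, 0.1], 0.96, [219.0, 269.0])]
jar [([0.778, -0.129, 0.084], 0.8, [163.0, 191.0])]
tablet0 [([0.416, -0.389, 0.024], 0.65, [222.0, 91.0]), (
[... 1652 characters left out ...]
62.0, 203.0])]
tablet1 [([0.416, -0.387, 0.026], 0.53, [377.0, 242.0]), ([0.488, -0.378, 0.022], 0.48, [373.0, 218.0]), ([0.399, -0.333, 0.025], 0.41, [360.0, 247.0]), ([0.53, 0.254, 0.065], 0.18, [162.0, 203.0])]
{'clock': 1.4, 'joint_pos': array([-1.346,  0.332, -0.065,  1.46 ,  0.022,  1.35 , -0.089]), 'joint_velocities': array([ 0.002,  0.001,  0.001,  0.   , -0.002, -0.   , -0.001]), 'tau': array([ -0.   , -62.522,   0.049, -39.183,   0.016,   0.002,   0.   ]), 'position': array([0.153, 0.606, 0.405]), 'ee_rot': array([0.124, 0.992, 0.   , 0.   ]), 'ft_force': array([ 0.4  ,  0.314, -0.784]), 'torque': array([ 0.025, -0.031, -0.019]), 'grasp_force': 0.0, 'grip_width': 0.997666091131169}
```

View pics/scene1.png

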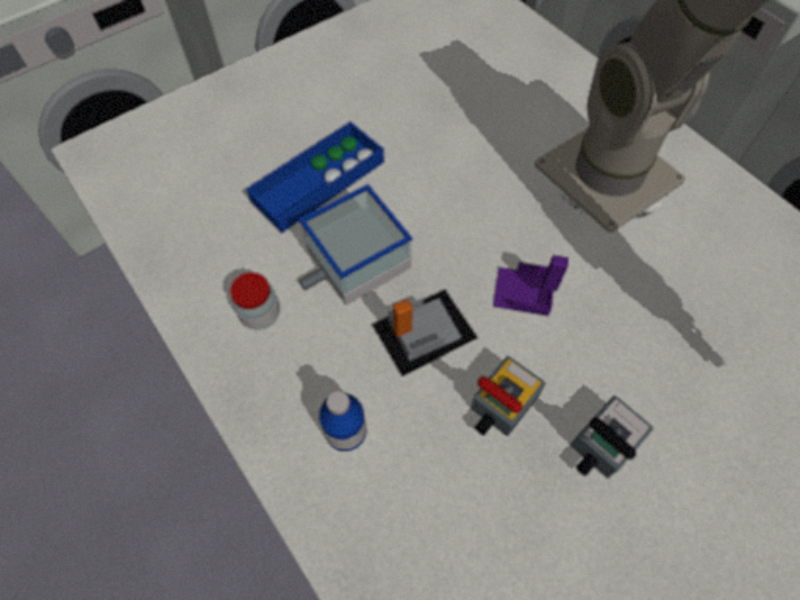

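View pics/top1.png

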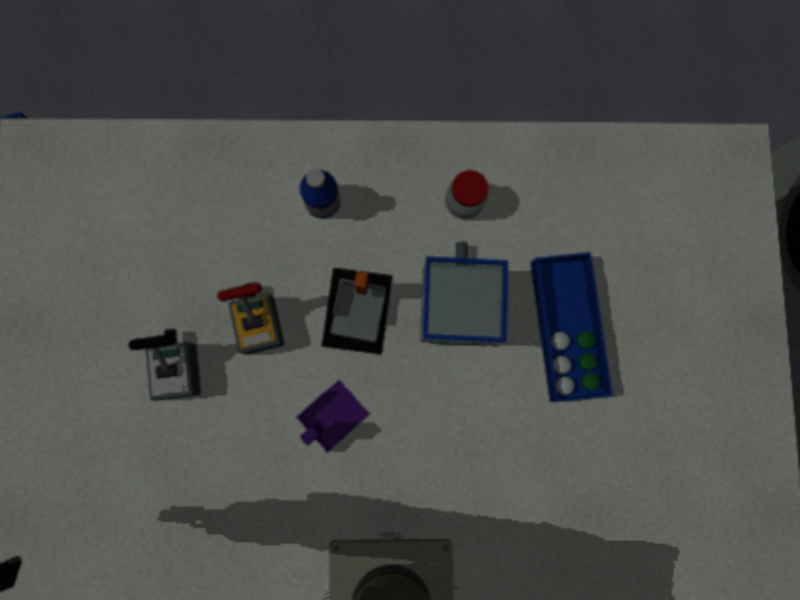

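Scene view (800x600): red lever on the yellow plate at (500,393), black one at (612,437), hopper (356,235), tub (315,175) with six tablets at its near end, jar (252,298) and bottle (343,418).

Scoop candidates: steel with an orange handle on the black mat, scene (425,325) / top (360,310), and purple with no mat, scene (530,285) / top (333,415). The steel one on the mat fits the description. Isolator candidates: red grip on yellow, top (250,315), and black on white, top (165,360). Red on yellow is meant. I'll confirm with a crop and measure by fitting outlines.

```bash
cat > fit.py <<'E'
from h import *
from scipy.optimize import minimize
def box(x,y,yaw,lo,hi):
    P=np.array([[a,b,c] for a in (lo[0],hi[0]) for b in (lo[1],hi[1]) for c in (lo[2],hi[2])])
    c,s=np.cos(yaw),np.sin(yaw); return P@np.array([[c,s,0],[-s,c,0],[0,0,1]])+[x,y,0]
def mask(im,lo,hi,c,r):
    h=cv2.cvtColor(im,cv2.COLOR_BGR2HSV); m=cv2.inRange(h,np.array(lo),np.array(hi))
    roi=np.zeros_like(m); cv2.circle(roi,tuple(int(v) for v in c),r,255,-1); return m&roi
def hull(m,big=True):
    n,l,s,_=cv2.connectedComponentsWithStats(m)
    k=1+np.argmax(s[1:,4]); return cv2.convexHull(np.argwhere(l==k)[:,::-1].astype(np.int32)),s[k,4]
def fitbox(masks,x0,lo,hi,yaw=True,up=4):
    T={n:cv2.fillConvexPoly(np.zeros((384*up,512*up),np.uint8),(hull(m)[0]*up+up//2),1) for n,m in masks.items()}
    def cost(p):
        c=0
        for n,t in T.items():
            P=np.array([proj(n,X) for X in box(p[0],p[1],p[2]*10 if yaw else x0[2],lo,hi)])
            q=cv2.fillConvexPoly(np.zeros_like(t),cv2.convexHull(((P+.5)*up).astype(np.int32)),1)
            c+=1-np.sum(q&t)/np.sum(q|t)
        return c
    x0=np.array(x0,float); s=np.array([x0[0],x0[1],x0[2]/10]); sim=np.array([s,s+[.012,0,0],s+[0,.012,0],s+[0,0,.015]])
    r=minimize(cost,s,method='Nelder-Mead',options=dict(initial_simplex=sim,xatol=1e-4,fatol=1e-4))
    return r.x[:2].round(4),round(r.x[2]*10,3),round(r.fun,3)
E
cat > m1.py <<'E'
from fit import *
I={n:viewer.camera(n) for n in ('scene','top')}
def M(lo,hi,X,r): return {n:mask(I[n],lo,hi,proj(n,X),r) for n in I}
red=M((0,140,60),(8,255,255),(.56,.262,.14),30); red={n:red[n]|M((172,140,60),(180,255,255),(.56,.262,.14),30)[n] for n in red}
ora=M((5,150,90),(18,255,255),(.59,.07,.09),35)
blu=M((105,120,40),(128,255,255),(.54,-.356,.02),75)
blk=M((0,0,0),(180,255,45),(.55,.08,.0),45)
for k,m in dict(red=red,ora=ora,blu=blu,blk=blk).items():
    print(k,{n:(hull(v)[1],[np.round(q,1).tolist() for q in cv2.minAreaRect(hull(v)[0])[:2]],round(cv2.minAreaRect(hull(v)[0])[2])) for n,v in m.items()})
cen=lambda m:np.array(cv2.minAreaRect(hull(m)[0])[0])
for k,m in dict(red=red,ora=ora,blk=blk).items(): print(k,'tri',tri(cen(m['scene']),cen(m['top'])))
np.set_printoptions(precision=4,suppress=True)
print('handle',fitbox(ora,[.585,.07,0],(-.015,-.011,.038),(.015,.011,.128)))
print('tub',fitbox(blu,[.54,-.356,.1],(-.14,-.055,0),(.14,.055,.045)))
print('mat',fitbox(blk,[.55,.08,-.1],(-.08,-.06,0),(.08,.06,.004)))
print('bar',fitbox(red,[.56,.262,.1],(-.01,-.04,.125),(.01,.04,.145)))
v=[cv2.resize(I['top'][165:245,x:x+106],(424,320),interpolation=cv2.INTER_CUBIC) for x in (90,185)]
v2=[cv2.resize(I['scene'][y:y+60,x:x+84],(424,280),interpolation=cv2.INTER_CUBIC) for x,y in ((290,215),(230,180))]
cv2.imwrite('pics/crop1.png',cv2.resize(np.vstack([np.hstack(v),np.hstack(v2)]),(800,566)))
vis=np.hstack([np.dstack([blu[n],ora[n],red[n]|blk[n]]) for n in I]); cv2.imwrite('pics/mask.png',cv2.resize(vis,(800,300)))
E
python3 m1.py
```

```text
red {'scene': (np.int32(245), [[319.8, 252.1], [33.0, 8.2]], 36), 'top': (np.int32(98), [[151.1, 185.9], [4.1, 25.0]], 76)}
ora {'scene': (np.int32(201), [[258.2, 202.9], [21.5, 11.2]], 83), 'top': (np.int32(19), [[229.5, 178.0], [6.0, 3.0]], 90)}
blu {'scene': (np.int32(2865), [[215.9, 132.5], [83.8, 87.7]], 58), 'top': (np.int32(2726), [[364.9, 209.2], [94.1, 39.8]], 81)}
blk {'scene': (np.int32(755), [[271.2, 211.4], [38.1, 53.6]], 62), 'top': (np.int32(1188), [[228.1, 198.7], [39.5, 50.8]], 8)}
red tri (array([0.56881171, 0.27006443, 0.13884047]), np.float64(0.0013441370916950032))
ora tri (array([0.59620567, 0.05863998, 0.09615758]), np.float64(0.004684061453042051))
blk tri (array([ 0.55027205,  0.06399645, -0.00238855]), np.float64(0.000353299372373198))
handle (array([0.5947, 0.055 ]), np.float64(0.539), np.float64(1.152))
tub (array([ 0.5147, -0.3531]), np.float64(0.104), np.float64(0.564))Traceback (most recent call last):
  File "m1.py", line 15, in <module>
    print('mat',fitbox(blk,[.55,.08,-.1],(-.08,-.06,0),(.08,.06,.004)))
                ~~~~~~^^^^^^^^^^^^^^^^^^^^^^^^^^^^^^^^^^^^^^^^^^^^^^^^
  File "fit.py", line 22, in fitbox
    r=minimize(cost,s,method='Nelder-Mead',options=dict(initial_simplex=sim,xatol=1e-4,fatol=1e-4))
    res = _minimize_neldermead(fun, x0, args, callback, bounds=bounds,
                               **options)
    fxr = func(xr)
    fx = function(np.copy(x), *(wrapper_args + args))
  File "fit.py", line 17, in cost
    P=np.array([proj(n,X) for X in box(p[0],p[1],p[2]*10 if yaw else x0[2],lo,hi)])
                ~~~~^^^^^
  File "h.py", line 7, in proj
    f,cx,cy,k,R,t=params(n); c=R@np.array(X,float)+t; s=c[:2]/c[2]; s=s*(1+k*(s@s)); return f*s+[cx,cy]
                  ~~~~~~^^^
  File "h.py", line 4, in params
    p=viewer.camera_params(n); f=192/np.tan(np.radians(p['vertical_fov'])/2)
ValueError: time passes only in moves, steps and waits
```

```bash
sed -i 's/^def params/import functools\n@functools.cache\ndef params/' h.py
python3 - <<'E'
s=open('m1.py').read()
s=s.replace("(5,150,90),(18,255,255)","(5,130,40),(20,255,255)").replace("(.59,.07,.09),35","(.60,.06,.09),25")
s=s.replace("(105,120,40)","(105,120,25)").replace("blk=M((0,0,0),(180,255,45),(.55,.08,.0),45)","""blk={'scene':mask(I['scene'],(0,0,0),(180,255,75),proj('scene',(.55,.064,0)),38),'top':mask(I['top'],(0,0,0),(180,255,45),proj('top',(.55,.064,0)),45)}
bs=blu.copy(); c=proj('scene',(.567,-.14,.07)); bs['scene']=blu['scene'].copy(); 
top=cv2.convexHull(np.array([proj('scene',X) for X in box(.567,-.14,.0,(-.085,-.085,0),(.085,.085,.11))],np.float32)).astype(np.int32); cv2.fillConvexPoly(bs['scene'],top,0); blu=bs""")
open('m1.py','w').write(s)
E
python3 m1.py
```

```text
red {'scene': (np.int32(245), [[319.8, 252.1], [33.0, 8.2]], 36), 'top': (np.int32(97), [[151.0, 185.9], [4.3, 24.7]], 75)}
ora {'scene': (np.int32(237), [[257.0, 203.5], [23.0, 12.0]], 90), 'top': (np.int32(82), [[230.3, 179.0], [7.9, 10.7]], 9)}
blu {'scene': (np.int32(2123), [[202.1, 111.2], [35.0, 87.3]], 55), 'top': (np.int32(2929), [[365.1, 209.2], [93.9, 39.8]], 82)}
blk {'scene': (np.int32(964), [[271.1, 211.0], [40.2, 54.9]], 62), 'top': (np.int32(1192), [[228.2, 198.6], [39.6, 50.8]], 8)}
red tri (array([0.56876148, 0.2702144 , 0.13899805]), np.float64(0.0016612373818999306))
ora tri (array([0.59603904, 0.05539037, 0.08683355]), np.float64(0.0016360016193797844))
blk tri (array([ 5.50225279e-01,  6.35758349e-02, -6.12206029e-05]), np.float64(0.0004851543663377605))
handle (array([0.5953, 0.0546]), np.float64(0.098), np.float64(0.663))
tub (array([ 0.5144, -0.354 ]), np.float64(0.108), np.float64(0.094))
mat (array([0.5505, 0.064 ]), np.float64(-0.145), np.float64(0.086))
bar (array([0.5692, 0.2676]), np.float64(0.075), np.float64(0.992))
```

View pics/crop1.png

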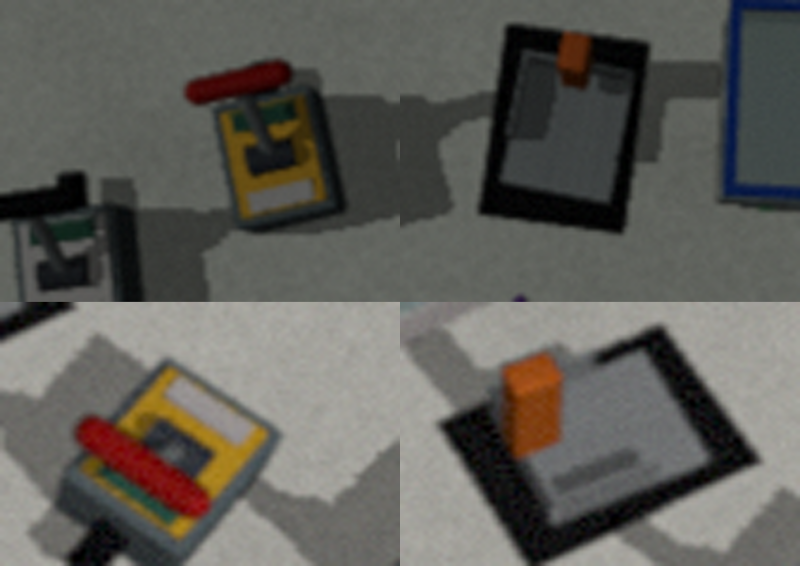

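View pics/mask.png

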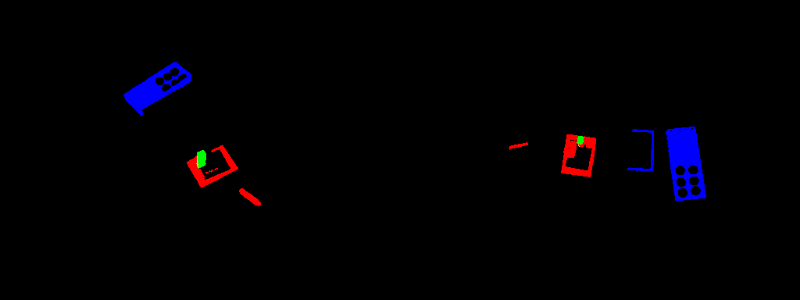

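Crop: red bar on the yellow plate (top left), steel scoop with the orange handle on its mat, mouth to -x (right). Those are the targets. First I bring the closed fingers behind the red lever.

Request:
arm_command(
  plan=[
    {"dp": [0, 0, 0], "spin": -0.15},
    {"dp": [0, 0, 0], "spin": -0.15},
    {"dp": [0, 0, 0], "spin": -0.14},
    {"dp": [-29, -31, 0], "spin": 0},
    {"dp": [-29, -31, 0], "spin": 0},
  ],
  grip=1,
  newtons=60,
)

```text
clock: 2.1
position: [0.2218, 0.5559, 0.4045]
ee_rot: [-0.098, 0.995, 0.0, -0.0]
ft_force: [1.2, 0.5, -0.9]
grip_width: 0.143
grasp_force: 0.0
```

Request:
arm_command(
  plan=[
    {"dp": [-29, -31, 0]},
    {"dp": [-29, -31, 0]},
    {"dp": [-29, -31, 0]},
    {"dp": [-29, -31, 0]},
    {"dp": [-29, -31, 0]},
  ],
)

```text
invalid input at $.plan[0]: expected keys dp, spin
```

Request:
arm_command(
  plan=[
    {"dp": [-29, -31, 0]},
    {"dp": [-29, -31, 0]},
    {"dp": [-29, -31, 0]},
    {"dp": [-29, -31, 0]},
    {"dp": [0, 0, 0]},
  ],
)

```text
invalid input at $.plan[0]: expected keys dp, spin
```

Request:
arm_command(
  plan=[
    {"dp": [-29, -31, 0], "spin": 0},
    {"dp": [-29, -31, 0], "spin": 0},
    {"dp": [-29, -31, 0], "spin": 0},
    {"dp": [-29, -31, 0], "spin": 0},
    {"dp": [-29, -31, 0], "spin": 0},
  ],
)

```text
clock: 2.6
position: [0.3952, 0.4305, 0.405]
ee_rot: [-0.096, 0.995, 0.0, 0.0]
ft_force: [0.4, 0.9, -0.0]
grip_width: -0.001
grasp_force: 0.0
```

Request:
arm_command(
  plan=[
    {"dp": [-29, -31, 0], "spin": 0},
    {"dp": [-29, -31, 0], "spin": 0},
    {"dp": [-29, -31, 0], "spin": 0},
    {"dp": [-29, -31, 0], "spin": 0},
    {"dp": [-29, -31, 0], "spin": 0},
  ],
)

```text
clock: 3.1
position: [0.5671, 0.3061, 0.4049]
ee_rot: [-0.096, 0.995, 0.0, 0.0]
ft_force: [0.5, 1.1, -0.0]
grip_width: 0.003
grasp_force: 0.0
```

Request:
arm_command(
  plan=[
    {"dp": [-29, -31, 0], "spin": 0},
    {"dp": [0, 0, 0], "spin": 0},
  ],
)

```text
clock: 3.3
position: [0.6045, 0.2765, 0.4042]
ee_rot: [-0.092, 0.996, -0.002, 0.001]
ft_force: [-0.1, -0.7, -0.0]
grip_width: 0.002
grasp_force: 0.0
```

Request:
arm_command(
  plan=[
    {"dp": [0, 0, 40], "spin": 0},
    {"dp": [0, 0, 40], "spin": 0},
    {"dp": [0, 0, 33], "spin": 0},
    {"dp": [0, 0, 0], "spin": 0},
  ],
)

```text
clock: 3.7
position: [0.5987, 0.2821, 0.2867]
ee_rot: [-0.096, 0.995, -0.002, -0.004]
ft_force: [-1.0, 0.6, 0.5]
grip_width: -0.002
grasp_force: 0.0
```

Request:
arm_command(
  plan=[
    {"dp": [15, 0, 0], "spin": 0},
    {"dp": [15, 0, 0], "spin": 0},
    {"dp": [15, 0, 0], "spin": 0},
    {"dp": [15, 0, 0], "spin": 0},
    {"dp": [18, 0, 0], "spin": 0},
  ],
)

```text
clock: 4.2
position: [0.524, 0.2677, 0.2943]
ee_rot: [-0.096, 0.995, 0.001, 0.002]
ft_force: [0.2, 1.0, -0.1]
grip_width: 0.001
grasp_force: 0.2
```

Request:
arm_command(
  plan=[
    {"dp": [0, 0, 0], "spin": 0},
    {"dp": [0, 0, -30], "spin": 0},
    {"dp": [0, 0, -40], "spin": 0},
    {"dp": [0, 0, -45], "spin": 0},
    {"dp": [0, 0, 0], "spin": 0},
  ],
)

```text
clock: 4.7
position: [0.5254, 0.2679, 0.4151]
ee_rot: [-0.096, 0.995, 0.003, 0.005]
ft_force: [0.4, 0.6, 0.5]
grip_width: 0.002
grasp_force: 0.0
```

```bash
cat > m2.py <<'E'
from fit import *
I={n:viewer.camera(n) for n in ('scene','top')}
from fit import *
def redc(n):
    m=mask(I[n],(0,140,60),(8,255,255),proj(n,(.53,.262,.12)),40)|mask(I[n],(172,140,60),(180,255,255),proj(n,(.53,.262,.12)),40)
    return cv2.minAreaRect(hull(m)[0])[0] if m.any() else None
a,b=redc('scene'),redc('top'); print(a,b, tri(a,b) if a and b else '')
print([finder.find_in(n,'isolator_tip')[:2] for n in I])
E
python3 m2.py
```

```text
(350.2500305175781, 229.25003051757812) (160.38235473632812, 219.52943420410156) (array([0.47014193, 0.25626384, 0.1200541 ]), np.float64(0.023878328620799864))
[[{'position': [0.4901, 0.2564, 0.137], 'score': 0.63}], []]
```

Request:
arm_command(
  plan=[
    {"dp": [0, 0, 0], "spin": 0.12},
    {"dp": [0, 0, 0], "spin": 0.12},
    {"dp": [0, 0, 0], "spin": 0.12},
    {"dp": [-21, -39, 0], "spin": 0},
    {"dp": [-21, -40, 0], "spin": 0},
  ],
  grip=-1,
)

```text
clock: 5.4
position: [0.5518, 0.1828, 0.4053]
ee_rot: [0.082, 0.997, -0.0, -0.001]
ft_force: [1.2, -0.2, -1.0]
grip_width: 0.847
grasp_force: 0.0
```

Request:
arm_command(
  plan=[
    {"dp": [-21, -40, 0], "spin": 0},
    {"dp": [-21, -40, 0], "spin": 0},
    {"dp": [-21, -39, 0], "spin": 0},
    {"dp": [0, 0, 0], "spin": 0},
    {"dp": [0, 0, 0], "spin": 0},
  ],
)

```text
clock: 5.9
position: [0.5943, 0.0535, 0.4055]
ee_rot: [0.085, 0.996, -0.0, -0.001]
ft_force: [0.9, -0.2, -0.7]
grip_width: 0.998
grasp_force: 0.0
```

```bash
cat > m3.py <<'E'
from fit import *
I={n:viewer.camera(n) for n in ('scene','top')}
o=manip.get_obs(); print(o['position'],o['ee_rot'],o['grip_width'])
def redc(n):
    m=mask(I[n],(0,140,60),(8,255,255),proj(n,(.53,.262,.12)),40)|mask(I[n],(172,140,60),(180,255,255),proj(n,(.53,.262,.12)),40)
    return cv2.minAreaRect(hull(m)[0])[0] if m.any() else None
a,b=redc('scene'),redc('top'); print(a,b, tri(a,b) if a and b else '')
m=mask(I['scene'],(5,130,40),(20,255,255),proj('scene',(.6,.06,.09)),25); print(cv2.boundingRect(hull(m)[0]) if m.any() else 0)
x0=(.595,.055)
for z in (.038,.128): print(z,[proj('scene',X).round(1).tolist() for X in box(*x0,-.17,(-.015,-.011,z),(.015,.011,z))[::2]])
v=[cv2.resize(I[n][int(c[1])-38:int(c[1])+38,int(c[0])-50:int(c[0])+50],(400,304),interpolation=cv2.INTER_CUBIC) for n in I for c in [proj(n,(.59,.06,.1))]]
cv2.imwrite('pics/g1.png',np.hstack(v))
E
python3 m3.py
```

```text
[0.59401654 0.05595269 0.40580084] [ 8.30637343e-02  9.96543879e-01  5.27653970e-05 -8.42792283e-04] 1.0004541175880965
(342.4228820800781, 223.89599609375) (158.64706420898438, 220.08827209472656) (array([0.4749797 , 0.24728934, 0.13612637]), np.float64(0.001500615139978788))
(251, 192, 13, 24)
0.038 [[260.0, 205.9], [263.6, 212.2], [250.4, 210.3], [253.9, 216.6]]
0.128 [[260.2, 190.2], [264.0, 196.8], [249.8, 194.7], [253.6, 201.4]]
```

View pics/g1.png

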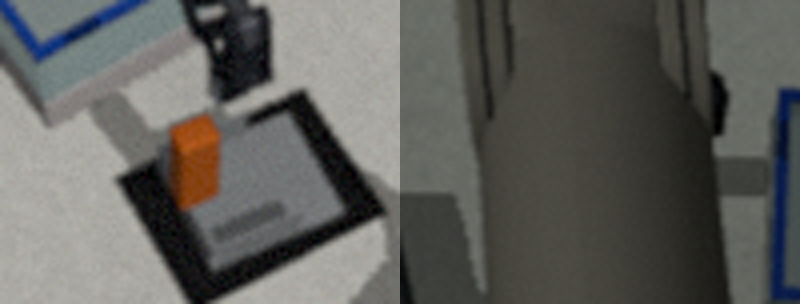

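Lever triangulates at (0.475, 0.247, 0.136), so it is OFF. The crop shows the gripper above the handle, and the handle outline matches (0.595, 0.055). Descending to grasp.

Request:
arm_command(
  plan=[
    {"dp": [0, 0, 40], "spin": 0},
    {"dp": [0, 0, 40], "spin": 0},
    {"dp": [0, 0, 40], "spin": 0},
    {"dp": [0, 0, 26], "spin": 0},
    {"dp": [0, 0, 0], "spin": 0},
  ],
)

```text
clock: 6.5
position: [0.5924, 0.0564, 0.2566]
ee_rot: [0.083, 0.997, -0.001, -0.004]
ft_force: [-0.4, 0.6, -0.5]
grip_width: 0.993
grasp_force: 0.0
```

Request:
arm_command(
  plan=[
    {"dp": [0, 0, 0], "spin": 0},
    {"dp": [0, 0, 0], "spin": 0},
    {"dp": [0, 0, 0], "spin": 0},
    {"dp": [0, 0, 0], "spin": 0},
    {"dp": [0, 0, 0], "spin": 0},
  ],
  grip=1,
  newtons=110,
)

```text
clock: 7.0
position: [0.5946, 0.0548, 0.2618]
ee_rot: [0.084, 0.996, 0.0, 0.001]
ft_force: [0.7, 1.2, 4.1]
grip_width: 0.25
grasp_force: 107.5
```

Request:
arm_command(
  plan=[
    {"dp": [0, 0, 0], "spin": 0},
    {"dp": [0, 0, 0], "spin": 0},
    {"dp": [0, 0, -20], "spin": 0},
    {"dp": [0, 0, -40], "spin": 0},
    {"dp": [0, 0, 0], "spin": 0},
  ],
)

```text
clock: 7.5
position: [0.5955, 0.0545, 0.3257]
ee_rot: [0.084, 0.996, 0.001, 0.004]
ft_force: [1.2, 0.7, -1.3]
grip_width: 0.244
grasp_force: 107.4
```

```bash
cat > m4.py <<'E'
from fit import *
import sys
I={n:viewer.camera(n) for n in ('scene','top')}
o=manip.get_obs(); p=np.array(o['position']); q=o['ee_rot']; print(p.round(4),np.round(q,3),o['ft_force'].round(1),round(o['grip_width'],3),o['clock'])
g=p+[0,0,-.155]
name=sys.argv[1]; off=eval(sys.argv[2]) if len(sys.argv)>2 else (0,0,-.08); w=int(sys.argv[3]) if len(sys.argv)>3 else 66
out=[]
for n in I:
    c=proj(n,g+np.array(off)).astype(int); h=int(w*.75); A=cv2.copyMakeBorder(I[n],200,200,200,200,cv2.BORDER_CONSTANT)
    out.append(cv2.resize(A[c[1]-h+200:c[1]+h+200,c[0]-w+200:c[0]+w+200],(400,300),interpolation=cv2.INTER_CUBIC))
    print(n,'crop origin',(c-[w,h]).tolist(),'scale',200/w)
cv2.imwrite(f'pics/{name}.png',np.hstack(out))
E
python3 m4.py lift1
```

```text
[0.5943 0.0547 0.3214] [0.084 0.996 0.    0.001] [ 0.2  0.1 -2.1] 0.242 7.6
scene crop origin [191, 153] scale 3.0303030303030303
top crop origin [164, 130] scale 3.0303030303030303
```

View pics/lift1.png

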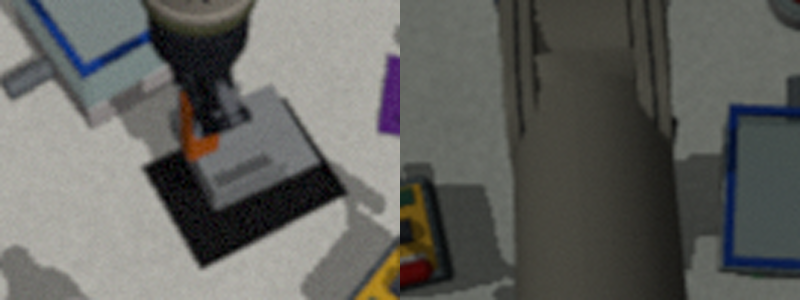

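The scoop is held level, its handle between the fingers at scene crop (195,120), lip at the right end of the plate. Next I check the lip position and refine the tub fit.

```bash
cat > m5.py <<'E'
from fit import *
I={n:viewer.camera(n) for n in ('scene','top')}
for c in ((280,88),(320,160)):
    print('lip corner',atz('scene',(191+c[0]/3.03,153+c[1]/3.03),.068).round(4))
m={n:mask(I[n],(105,120,25),(128,255,255),proj(n,(.514,-.354,.02)),60) for n in I}
top=cv2.convexHull(np.array([proj('scene',X) for X in box(.567,-.14,.0,(-.085,-.085,0),(.085,.085,.11))],np.float32)).astype(np.int32); cv2.fillConvexPoly(m['scene'],top,0)
for s in (m,{'top':m['top']},{'scene':m['scene']}): print('tub',list(s),fitbox(s,[.514,-.354,.1],(-.14,-.055,0),(.14,.055,.045)))
mh={'top':mask(I['top'],(105,100,25),(128,255,255),proj('top',(.567,-.14,.1)),40)}
print('hopper',fitbox(mh,[.567,-.14,.05],(-.075,-.075,.1),(.075,.075,.105)))
print([(np.round(r['position'],3).tolist(),round(r['score'],2)) for n in I for r in finder.find_in(n,'tablet0')])
E
python3 m5.py
```

```text
lip corner [0.4898 0.0377 0.068 ]
lip corner [0.5075 0.1177 0.068 ]
tub ['scene', 'top'] (array([ 0.516 , -0.3541]), np.float64(0.092), np.float64(0.239))
tub ['top'] (array([ 0.5153, -0.3535]), np.float64(0.097), np.float64(0.031))
tub ['scene'] (array([ 0.5173, -0.3547]), np.float64(0.149), np.float64(0.204))
hopper (array([ 0.5581, -0.1381]), np.float64(-0.039), np.float64(0.017))
[([0.492, -0.377, 0.022], 0.5), ([0.453, -0.379, 0.025], 0.46), ([0.443, -0.334, 0.021], 0.66), ([0.401, -0.334, 0.025], 0.61), ([0.486, -0.379, 0.026], 0.51), ([0.412, -0.385, 0.027], 0.49), ([0.451, -0.38, 0.026], 0.48)]
```

Request:
arm_command(
  plan=[
    {"dp": [0, 0, -33], "spin": -0.09},
    {"dp": [0, 0, -33], "spin": -0.09},
    {"dp": [0, 0, -34], "spin": -0.09},
    {"dp": [0, -20, 0], "spin": 0},
    {"dp": [0, -40, 0], "spin": 0},
  ],
)

```text
clock: 8.3
position: [0.6006, -0.0021, 0.4208]
ee_rot: [-0.054, 0.999, 0.001, 0.0]
ft_force: [1.2, 0.5, -1.6]
grip_width: 0.244
grasp_force: 107.5
```

Request:
arm_command(
  plan=[
    {"dp": [0, -40, 0], "spin": 0},
    {"dp": [0, -40, 0], "spin": 0},
    {"dp": [0, -40, 0], "spin": 0},
    {"dp": [0, -40, 0], "spin": 0},
    {"dp": [0, -40, 0], "spin": 0},
  ],
)

```text
clock: 8.8
position: [0.6207, -0.2054, 0.4196]
ee_rot: [-0.051, 0.999, 0.0, -0.001]
ft_force: [0.9, 0.0, -0.8]
grip_width: 0.24
grasp_force: 107.5
```

Request:
arm_command(
  plan=[
    {"dp": [0, -40, 0], "spin": 0},
    {"dp": [0, -40, 0], "spin": 0},
    {"dp": [4, -38, 0], "spin": 0},
    {"dp": [0, -20, 0], "spin": 0},
    {"dp": [0, 0, 0], "spin": 0},
  ],
)

```text
clock: 9.3
position: [0.6295, -0.3455, 0.4187]
ee_rot: [-0.049, 0.999, -0.0, -0.002]
ft_force: [-0.4, 1.1, -1.6]
grip_width: 0.24
grasp_force: 107.6
```

```bash
python3 m4.py tub1 "(-.06,0,-.12)" 60
```

```text
[ 0.6309 -0.3416  0.4194] [-0.051  0.999  0.001 -0.001] [ 0.6  0.2 -1.3] 0.241 9.4
scene crop origin [124, 49] scale 3.3333333333333335
top crop origin [312, 139] scale 3.3333333333333335
```

View pics/tub1.png

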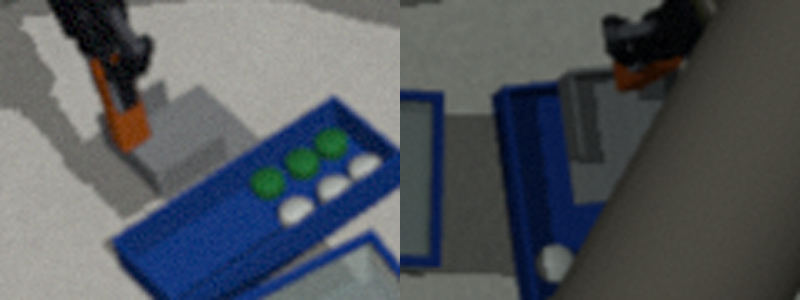

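The scoop hovers over the free far half, roughly parallel to the tub, with the six tablets ahead of the lip at crop (265..380,140..215). Descending.

Request:
arm_command(
  plan=[
    {"dp": [0, 0, 40], "spin": 0},
    {"dp": [0, 0, 40], "spin": 0},
    {"dp": [0, 0, 30], "spin": 0},
    {"dp": [0, 0, 10], "spin": 0},
    {"dp": [0, 0, 0], "spin": 0},
  ],
)

```text
clock: 9.9
position: [0.6311, -0.3401, 0.2994]
ee_rot: [-0.052, 0.999, 0.001, -0.001]
ft_force: [-0.4, 0.2, -0.6]
grip_width: 0.249
grasp_force: 107.8
```

Request:
arm_command(
  plan=[
    {"dp": [0, 0, 8], "spin": 0},
    {"dp": [0, 0, 8], "spin": 0},
    {"dp": [0, 0, 6], "spin": 0},
    {"dp": [0, 0, 6], "spin": 0},
    {"dp": [0, 0, 0], "spin": 0},
  ],
)

```text
clock: 10.4
position: [0.6306, -0.3415, 0.2717]
ee_rot: [-0.051, 0.999, 0.0, -0.001]
ft_force: [-1.1, 1.0, -0.7]
grip_width: 0.245
grasp_force: 107.8
```

Request:
arm_command(
  plan=[
    {"dp": [0, 0, 3], "spin": 0},
    {"dp": [0, 0, 3], "spin": 0},
    {"dp": [0, 0, 2], "spin": 0},
    {"dp": [0, 0, 0], "spin": 0},
  ],
)

```text
clock: 10.8
position: [0.6308, -0.3416, 0.2643]
ee_rot: [-0.051, 0.999, 0.0, -0.0]
ft_force: [-0.4, -0.6, -1.0]
grip_width: 0.249
grasp_force: 107.8
```

Request:
arm_command(
  plan=[
    {"dp": [0, 0, 2], "spin": 0},
    {"dp": [0, 0, 0], "spin": 0},
    {"dp": [0, 0, 0], "spin": 0},
  ],
)

```text
clock: 11.1
position: [0.6309, -0.3418, 0.2629]
ee_rot: [-0.051, 0.999, -0.0, 0.0]
ft_force: [0.6, -2.0, 0.6]
grip_width: 0.246
grasp_force: 107.9
```

Request:
arm_command(
  plan=[
    {"dp": [0, 0, 2], "spin": 0},
    {"dp": [0, 0, 0], "spin": 0},
    {"dp": [0, 0, 0], "spin": 0},
  ],
)

```text
clock: 11.4
position: [0.631, -0.3418, 0.2629]
ee_rot: [-0.051, 0.999, -0.0, 0.001]
ft_force: [-4.6, 2.0, 13.7]
grip_width: 0.243
grasp_force: 109.8
```

Request:
arm_command(
  plan=[
    {"dp": [10, 0, -0.7], "spin": 0},
    {"dp": [12, 0, 0], "spin": 0},
    {"dp": [12, 0, 0], "spin": 0},
    {"dp": [10, 0, 0], "spin": 0},
    {"dp": [8, 0, 0], "spin": 0},
  ],
)

```text
clock: 11.9
position: [0.5795, -0.3472, 0.2629]
ee_rot: [-0.051, 0.999, -0.001, 0.002]
ft_force: [4.2, -0.4, 4.8]
grip_width: 0.245
grasp_force: 108.7
```

Request:
arm_command(
  plan=[
    {"dp": [7, 0, 0], "spin": 0},
    {"dp": [7, 0, 0], "spin": 0},
    {"dp": [7, 0, 0], "spin": 0},
    {"dp": [7, 0, 0], "spin": 0},
    {"dp": [7, 0, 0], "spin": 0},
  ],
)

```text
clock: 12.4
position: [0.5451, -0.3506, 0.2629]
ee_rot: [-0.051, 0.999, -0.001, 0.002]
ft_force: [4.8, 0.1, 6.7]
grip_width: 0.243
grasp_force: 108.7
```

Request:
arm_command(
  plan=[
    {"dp": [7, 0, 0], "spin": 0},
    {"dp": [7, 0, 0], "spin": 0},
    {"dp": [7, 0, 0], "spin": 0},
    {"dp": [7, 0, 0], "spin": 0},
    {"dp": [7, 0, 0], "spin": 0},
  ],
)

```text
clock: 12.9
position: [0.5104, -0.3542, 0.2629]
ee_rot: [-0.051, 0.999, -0.001, 0.002]
ft_force: [3.8, -0.7, 5.9]
grip_width: 0.244
grasp_force: 108.7
```

```bash
python3 m4.py scoop1 "(-.06,0,-.1)" 50
python3 - <<'E'
from h import *
print([(np.round(r['position'],3).tolist(),round(r['score'],2)) for n in ('scene','top') for r in finder.find_in(n,'tablet0')])
E
```

```text
[ 0.5094 -0.3547  0.2629] [-0.051  0.999 -0.001  0.001] [-1.4 -0.3  8.5] 0.248 13.0
scene crop origin [169, 67] scale 4.0
top crop origin [314, 193] scale 4.0
[([0.426, -0.362, 0.03], 0.51), ([0.451, -0.377, 0.024], 0.43), ([0.464, -0.341, 0.027], 0.39), ([0.428, -0.356, 0.03], 0.56), ([0.395, -0.333, 0.026], 0.55), ([0.478, 0.244, 0.142], 0.44), ([0.43, -0.325, 0.028], 0.43)]
```

View pics/scoop1.png

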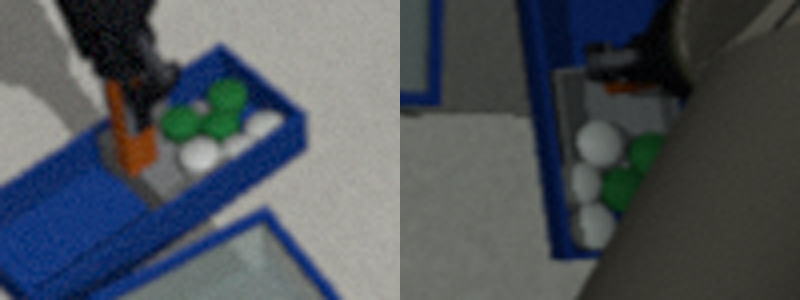

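The tablets ride onto the plate, packed against the near wall (scene crop greens 180-230, whites 200-265). Pushing on to the end wall.

Request:
arm_command(
  plan=[
    {"dp": [7, 0, 0], "spin": 0},
    {"dp": [7, 0, 0], "spin": 0},
    {"dp": [6, 0, 0], "spin": 0},
    {"dp": [4, 0, 0], "spin": 0},
    {"dp": [0, 0, 0], "spin": 0},
  ],
)

```text
clock: 13.6
position: [0.4858, -0.3571, 0.2628]
ee_rot: [-0.051, 0.999, -0.001, 0.001]
ft_force: [0.5, -1.0, 9.3]
grip_width: 0.245
grasp_force: 109.0
```

Request:
arm_command(
  plan=[
    {"dp": [3, 0, 0], "spin": 0},
    {"dp": [3, 0, 0], "spin": 0},
    {"dp": [0, 0, 0], "spin": 0},
  ],
)

```text
clock: 13.9
position: [0.4803, -0.3575, 0.2629]
ee_rot: [-0.051, 0.999, -0.001, 0.002]
ft_force: [3.1, -0.5, 6.8]
grip_width: 0.242
grasp_force: 108.8
```

```bash
cat > m6.py <<'E'
from h import *
o=manip.get_obs();print(o['position'].round(4),o['ft_force'].round(1),o['clock'])
for n in ('scene','top'):
  viewer.camera(n); print(n,[(np.round(r['position'],3).tolist(),round(r['score'],2)) for r in finder.find_in(n,'tablet0')])
E
python3 m6.py
```

```text
[ 0.4803 -0.3575  0.2629] [ 3.1 -0.5  6.8] 13.9
scene [([0.465, -0.347, 0.026], 0.64), ([0.433, -0.34, 0.026], 0.55), ([0.428, -0.369, 0.03], 0.53), ([0.403, -0.352, 0.028], 0.5)]
top [([0.566, -0.143, 0.042], 0.75), ([0.427, -0.369, 0.026], 0.62), ([0.451, -0.379, 0.026], 0.58)]
```

Request:
arm_command(
  plan=[
    {"dp": [-2, 0, -0.3], "spin": 0},
    {"dp": [-4, 0, 0], "spin": 0},
    {"dp": [-6, 0, 0], "spin": 0},
    {"dp": [-8, 0, 0], "spin": 0},
    {"dp": [-10, 0, 0], "spin": 0},
  ],
)

```text
clock: 14.6
position: [0.5083, -0.3555, 0.2628]
ee_rot: [-0.05, 0.999, -0.0, -0.001]
ft_force: [-5.7, -0.0, 11.7]
grip_width: 0.246
grasp_force: 109.6
```

```bash
python3 m6.py
```

```text
[ 0.5083 -0.3555  0.2628] [-5.7 -0.  11.7] 14.6
scene [([0.455, -0.368, 0.028], 0.58), ([0.461, -0.337, 0.028], 0.43), ([0.489, -0.344, 0.028], 0.4), ([0.431, -0.392, 0.029], 0.39)]
top [([0.453, -0.363, 0.027], 0.6), ([0.424, -0.343, 0.028], 0.49), ([0.479, -0.378, 0.029], 0.41)]
```

Tablets move with the scoop, so I carry on to the far wall.

Request:
arm_command(
  plan=[
    {"dp": [-4, 0, -0.3], "spin": 0},
    {"dp": [-7, 0, 0], "spin": 0},
    {"dp": [-10, 0, 0], "spin": 0},
    {"dp": [-10, 0, 0], "spin": 0},
    {"dp": [-10, 0, 0], "spin": 0},
  ],
)

```text
clock: 15.3
position: [0.5495, -0.351, 0.2628]
ee_rot: [-0.05, 0.999, -0.0, -0.001]
ft_force: [-4.3, -0.8, 10.7]
grip_width: 0.241
grasp_force: 109.1
```

Request:
arm_command(
  plan=[
    {"dp": [-10, 0, 0], "spin": 0},
    {"dp": [-10, 0, 0], "spin": 0},
    {"dp": [-10, 0, 0], "spin": 0},
    {"dp": [-10, 0, 0], "spin": 0},
    {"dp": [-10, 0, 0], "spin": 0},
  ],
)

```text
clock: 15.8
position: [0.5994, -0.3459, 0.2629]
ee_rot: [-0.05, 0.999, -0.0, -0.001]
ft_force: [-3.7, -1.1, 8.7]
grip_width: 0.247
grasp_force: 109.1
```

Request:
arm_command(
  plan=[
    {"dp": [-10, 0, 0], "spin": 0},
    {"dp": [-7, 0, 0], "spin": 0},
    {"dp": [-5, 0, 0], "spin": 0},
    {"dp": [-3, 0, 0], "spin": 0},
    {"dp": [-2, 0, 0], "spin": 0},
  ],
)

```text
clock: 16.3
position: [0.6262, -0.343, 0.2629]
ee_rot: [-0.051, 0.999, -0.0, -0.001]
ft_force: [-4.3, 0.4, 8.1]
grip_width: 0.245
grasp_force: 109.2
```

Request:
arm_command(
  plan=[
    {"dp": [-3, 0, 0], "spin": 0},
    {"dp": [-3, 0, 0], "spin": 0},
    {"dp": [-3, 0, 0], "spin": 0},
    {"dp": [-3, 0, 0], "spin": 0},
  ],
  newtons=60,
)

```text
clock: 16.7
position: [0.638, -0.3419, 0.2629]
ee_rot: [-0.05, 0.999, -0.0, -0.001]
ft_force: [-3.4, -1.1, 8.3]
grip_width: 0.24
grasp_force: 109.2
```

Request:
arm_command(
  plan=[
    {"dp": [-2, 0, 0], "spin": 0},
    {"dp": [-2, 0, 0], "spin": 0},
    {"dp": [-2, 0, 0], "spin": 0},
  ],
)

```text
clock: 17.0
position: [0.642, -0.3421, 0.2628]
ee_rot: [-0.05, 0.999, 0.0, -0.003]
ft_force: [-14.1, 2.9, 12.9]
grip_width: 0.247
grasp_force: 109.4
```

Request:
arm_command(
  plan=[
    {"dp": [-2, 0, 0], "spin": 0},
    {"dp": [-2, 0, 0], "spin": 0},
    {"dp": [-2, 0, 0], "spin": 0},
  ],
)

```text
clock: 17.3
position: [0.6478, -0.3418, 0.2623]
ee_rot: [-0.05, 0.999, -0.0, -0.003]
ft_force: [-18.8, -1.7, 14.1]
grip_width: 0.241
grasp_force: 109.5
```

Request:
arm_command(
  plan=[
    {"dp": [-2, 0, 0], "spin": 0},
    {"dp": [-2, 0, 0], "spin": 0},
    {"dp": [-2, 0, 0], "spin": 0},
    {"dp": [-2, 0, 0], "spin": 0},
    {"dp": [-2, 0, 0], "spin": 0},
  ],
)

```text
clock: 17.8
position: [0.6573, -0.3411, 0.2609]
ee_rot: [-0.049, 0.999, -0.0, -0.004]
ft_force: [-17.0, -2.5, 6.7]
grip_width: 0.245
grasp_force: 108.4
```

```bash
python3 m6.py;  python3 m4.py tilt1 "(-.06,0,-.1)" 50
```

```text
[ 0.6573 -0.3411  0.2609] [-17.   -2.5   6.7] 17.8
scene [([0.589, -0.327, 0.041], 0.57), ([0.559, -0.335, 0.049], 0.55), ([0.582, -0.356, 0.044], 0.53), ([0.561, -0.378, 0.049], 0.52), ([0.605, -0.368, 0.035], 0.38)]
top [([0.619, -0.327, 0.032], 0.51)]
[ 0.6574 -0.3411  0.2609] [-0.049  0.999 -0.    -0.004] [-13.   -2.6   3.7] 0.244 18.1
scene crop origin [134, 91] scale 4.0
top crop origin [307, 146] scale 4.0
```

View pics/tilt1.png

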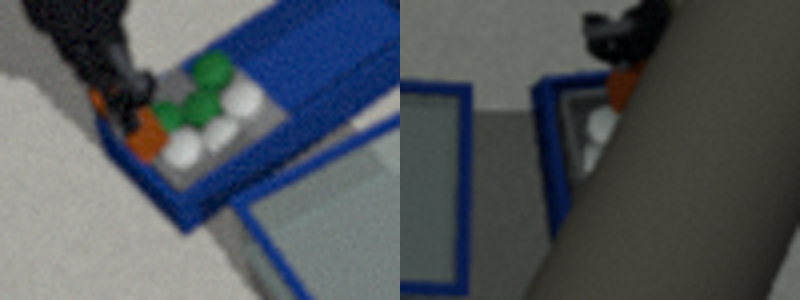

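All six tablets sit on the scoop, which is tilted mouth-up, in scene crop (165..245,70..150). The tub is empty. Lifting gently.

Request:
arm_command(
  plan=[
    {"dp": [2, 0, -2], "spin": 0},
    {"dp": [2, 0, -6], "spin": 0},
    {"dp": [1, 0, -12], "spin": 0},
    {"dp": [0, 0, -18], "spin": 0},
    {"dp": [0, 0, -22], "spin": 0},
  ],
)

```text
clock: 18.6
position: [0.6558, -0.3385, 0.3229]
ee_rot: [-0.051, 0.999, 0.0, -0.0]
ft_force: [-0.3, -0.4, -3.1]
grip_width: 0.243
grasp_force: 107.4
```

Request:
arm_command(
  plan=[
    {"dp": [0, 0, -22], "spin": 0.01},
    {"dp": [0, 0, -20], "spin": 0.03},
    {"dp": [0, 0, -16], "spin": 0.03},
    {"dp": [0, 0, -10], "spin": 0.03},
    {"dp": [0, 0, -6], "spin": 0.03},
  ],
)

```text
clock: 19.1
position: [0.6558, -0.3389, 0.3975]
ee_rot: [0.015, 1.0, -0.0, 0.001]
ft_force: [0.3, 0.4, -1.1]
grip_width: 0.246
grasp_force: 107.5
```

```bash
python3 m6.py
```

```text
[ 0.6558 -0.3389  0.3975] [ 0.3  0.4 -1.1] 19.1
scene [([0.605, -0.358, 0.173], 0.56), ([0.581, -0.34, 0.178], 0.54), ([0.556, -0.357, 0.18], 0.48), ([0.618, -0.32, 0.171], 0.47), ([0.591, -0.315, 0.178], 0.42)]
top [([0.616, -0.327, 0.169], 0.54)]
```

Request:
arm_command(
  plan=[
    {"dp": [1, 4, 0], "spin": 0},
    {"dp": [2, 9, 0], "spin": 0},
    {"dp": [3, 14, 0], "spin": 0},
    {"dp": [4, 19, 0], "spin": 0},
    {"dp": [5, 23, 0], "spin": 0},
  ],
)

```text
clock: 19.8
position: [0.6422, -0.2688, 0.3955]
ee_rot: [0.014, 1.0, 0.0, -0.0]
ft_force: [0.2, 0.3, -1.6]
grip_width: 0.244
grasp_force: 107.5
```

Request:
arm_command(
  plan=[
    {"dp": [6, 26, 0], "spin": 0},
    {"dp": [6, 26, 0], "spin": 0},
    {"dp": [6, 23, 0], "spin": 0},
    {"dp": [5, 19, 0], "spin": 0},
    {"dp": [4, 14, 0], "spin": 0},
  ],
)

```text
clock: 20.3
position: [0.6183, -0.1586, 0.3959]
ee_rot: [0.013, 1.0, 0.0, -0.0]
ft_force: [0.6, 0.0, -2.3]
grip_width: 0.241
grasp_force: 107.4
```

Request:
arm_command(
  plan=[
    {"dp": [3, 9, 0], "spin": 0},
    {"dp": [1, 7, 0], "spin": 0},
    {"dp": [1, 4, 0], "spin": 0},
    {"dp": [0, 0, 0], "spin": 0},
  ],
)

```text
clock: 20.7
position: [0.6142, -0.1408, 0.3959]
ee_rot: [0.014, 1.0, 0.0, -0.0]
ft_force: [0.1, -0.2, -2.0]
grip_width: 0.249
grasp_force: 107.5
```

```bash
python3 m6.py
```

```text
[ 0.6142 -0.1408  0.3959] [ 0.1 -0.2 -2. ] 20.7
scene [([0.522, -0.12, 0.178], 0.64), ([0.541, -0.143, 0.175], 0.5), ([0.552, -0.116, 0.173], 0.43), ([0.564, -0.159, 0.167], 0.41)]
top [([0.547, -0.108, 0.17], 0.53)]
```

Request:
arm_command(
  plan=[
    {"dp": [0, 0, 8], "spin": 0},
    {"dp": [0, 0, 16], "spin": 0},
    {"dp": [0, 0, 20], "spin": 0},
    {"dp": [0, 0, 16], "spin": 0},
    {"dp": [0, 0, 10], "spin": 0},
  ],
)

```text
clock: 21.4
position: [0.6138, -0.141, 0.324]
ee_rot: [0.014, 1.0, 0.0, -0.001]
ft_force: [1.1, -0.0, -2.9]
grip_width: 0.241
grasp_force: 107.5
```

Request:
arm_command(
  plan=[
    {"dp": [2, 0, 3], "spin": 0},
    {"dp": [4, 0, 0], "spin": 0},
    {"dp": [4, 0, 0], "spin": 0},
    {"dp": [3, 0, 0], "spin": 0},
    {"dp": [2, 0, 0], "spin": 0},
  ],
  grip=1,
  newtons=50,
)

```text
clock: 21.9
position: [0.6015, -0.1412, 0.3264]
ee_rot: [0.014, 1.0, -0.001, 0.006]
ft_force: [16.7, -3.8, 1.5]
grip_width: 0.241
grasp_force: 108.2
```

Request:
arm_command(
  plan=[
    {"dp": [5, 0, -5], "spin": 0},
    {"dp": [5, 0, -6], "spin": 0},
    {"dp": [5, 0, -6], "spin": 0},
    {"dp": [5, 0, -4], "spin": 0},
    {"dp": [0, 0, 0], "spin": 0},
  ],
)

```text
clock: 22.4
position: [0.5798, -0.1401, 0.3461]
ee_rot: [0.014, 1.0, -0.0, 0.003]
ft_force: [5.9, -1.0, 0.4]
grip_width: 0.243
grasp_force: 107.9
```

```bash
python3 m6.py
```

```text
[ 0.5798 -0.1401  0.3461] [ 5.9 -1.   0.4] 22.4
scene [([0.551, -0.117, 0.106], 0.61), ([0.539, -0.144, 0.11], 0.53), ([0.574, -0.123, 0.11], 0.53), ([0.511, -0.169, 0.105], 0.5), ([0.518, -0.122, 0.103], 0.43)]
top []
```

Request:
arm_command(
  plan=[
    {"dp": [6, 0, -5], "spin": 0},
    {"dp": [6, 0, -4], "spin": 0},
    {"dp": [6, 0, -4], "spin": 0},
    {"dp": [6, 0, -3], "spin": 0},
    {"dp": [6, 0, -3], "spin": 0},
  ],
)

```text
clock: 23.1
position: [0.5498, -0.139, 0.364]
ee_rot: [0.014, 1.0, -0.0, 0.002]
ft_force: [5.2, -0.2, -2.7]
grip_width: 0.243
grasp_force: 106.6
```

Request:
arm_command(
  plan=[
    {"dp": [6, 0, -3], "spin": 0},
    {"dp": [6, 0, -2], "spin": 0},
    {"dp": [6, 0, -2], "spin": 0},
    {"dp": [0, 0, 0], "spin": 0},
  ],
)

```text
clock: 23.5
position: [0.5316, -0.1388, 0.3712]
ee_rot: [0.014, 1.0, -0.0, 0.002]
ft_force: [5.7, -0.2, -1.3]
grip_width: 0.246
grasp_force: 106.1
```

```bash
python3 m6.py
```

```text
[ 0.5316 -0.1388  0.3712] [ 5.7 -0.2 -1.3] 23.5
scene [([0.469, 0.416, 0.063], 0.48), ([0.527, -0.143, 0.125], 0.47), ([0.525, 0.259, 0.062], 0.43)]
top [([0.507, -0.116, 0.116], 0.64), ([0.539, -0.104, 0.126], 0.63), ([0.529, -0.114, 0.122], 0.59)]
```

Request:
arm_command(
  plan=[
    {"dp": [-3, 0, 0], "spin": 0},
    {"dp": [-7, 0, 0], "spin": 0},
    {"dp": [-10, 0, 0], "spin": 0},
    {"dp": [-6, 0, 0], "spin": 0},
    {"dp": [0, 0, 0], "spin": 0},
  ],
)

```text
clock: 24.2
position: [0.5581, -0.139, 0.3696]
ee_rot: [0.014, 1.0, -0.0, -0.0]
ft_force: [-0.8, -0.3, -2.1]
grip_width: 0.243
grasp_force: 106.1
```

```bash
python3 m6.py
```

```text
[ 0.5581 -0.139   0.3696] [-0.8 -0.3 -2.1] 24.2
scene [([0.516, -0.144, 0.104], 0.61), ([0.543, -0.155, 0.115], 0.5)]
top [([0.51, -0.104, 0.098], 0.6)]
```

Request:
arm_command(
  plan=[
    {"dp": [0, 0, 0], "spin": 0},
    {"dp": [0, 0, 0], "spin": 0},
    {"dp": [0, 0, 0], "spin": 0},
    {"dp": [0, 0, 0], "spin": 0},
  ],
)

```text
clock: 24.8
position: [0.5571, -0.1393, 0.37]
ee_rot: [0.014, 1.0, 0.0, 0.0]
ft_force: [0.2, -0.5, -0.6]
grip_width: 0.244
grasp_force: 106.1
```

```bash
python3 m6.py; python3 m4.py tip1 "(-.02,0,-.08)" 50
```

```text
[ 0.5571 -0.1393  0.37  ] [ 0.2 -0.5 -0.6] 24.8
scene [([0.523, -0.172, 0.105], 0.55), ([0.555, 0.07, 0.005], 0.45), ([0.517, -0.103, 0.098], 0.43), ([0.78, 0.153, 0.1], 0.26)]
top [([0.439, 0.399, 0.064], 0.64), ([0.511, -0.1, 0.099], 0.54), ([0.473, 0.411, 0.142], 0.28)]
[ 0.5572 -0.1393  0.37  ] [0.014 1.    0.    0.   ] [ 0.6 -0.4 -1.9] 0.243 25.1
scene crop origin [182, 97] scale 4.0
top crop origin [249, 160] scale 4.0
```

View pics/tip1.png

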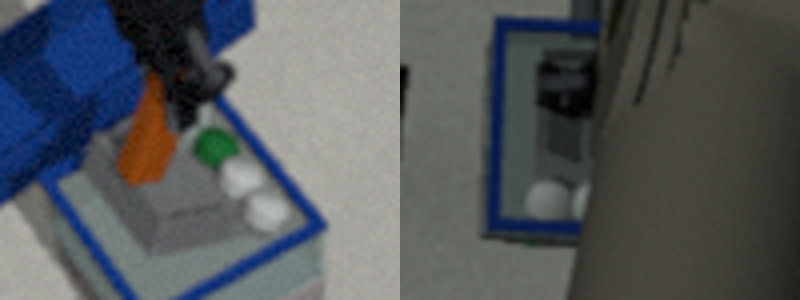

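The scoop tips mouth-down into the hopper; one green and two white tablets lie in front of the lip at scene crop (215,148), (240,177), (267,212). Backing the lip off to free the rest.

Request:
arm_command(
  plan=[
    {"dp": [-6, 0, 0], "spin": 0},
    {"dp": [-10, 0, -2], "spin": 0},
    {"dp": [-10, 0, -3], "spin": 0},
    {"dp": [-8, 0, -3], "spin": 0},
    {"dp": [0, 0, 0], "spin": 0},
  ],
)

```text
clock: 25.6
position: [0.5924, -0.14, 0.3782]
ee_rot: [0.014, 1.0, -0.0, 0.0]
ft_force: [-0.1, 0.6, -0.6]
grip_width: 0.247
grasp_force: 106.1
```

```bash
cat > m7.py <<'E'
from fit import *
I={n:viewer.camera(n) for n in ('scene','top')}
o=manip.get_obs();print(o['position'].round(4),o['ft_force'].round(1),o['clock'])
print('tri old white',tri((248.7,150),(285,209.5)))
poly={n:cv2.convexHull(np.array([proj(n,X) for X in box(.558,-.138,-.04,(-.075,-.075,.04),(.075,.075,.17))],np.float32)).astype(np.int32) for n in I}
for n in I:
    h=cv2.cvtColor(I[n],cv2.COLOR_BGR2HSV); roi=cv2.fillConvexPoly(np.zeros(h.shape[:2],np.uint8),poly[n],255)
    g=cv2.inRange(h,(45,90,25),(85,255,255)); w=cv2.inRange(h,(0,0,170 if n=='scene' else 120),(180,40,255))&roi
    for k,m in (('green',g),('white',w)):
        c,l,s,z=cv2.connectedComponentsWithStats(m)
        print(n,k,[(z[i].round(1).tolist(),s[i].tolist()[2:],atz(n,z[i],.066).round(3)[:2].tolist(),atz(n,z[i],.09).round(3)[:2].tolist()) for i in range(1,c) if s[i,4]>8])
  
for n in I: print(n,[(np.round(r['position'],3).tolist(),round(r['score'],2)) for r in finder.find_in(n,'tablet0')])
E
python3 m7.py
```

```text
[ 0.5913 -0.1403  0.3778] [ 0.6 -0.7 -1. ] 25.7
tri old white (array([ 0.5082156 , -0.10328137,  0.07859615]), np.float64(0.0004487111245598166))
scene green [([237.7, 137.2], [15, 17, 123], [0.502, -0.168], [0.512, -0.153]), ([319.2, 257.4], [16, 14, 68], [0.554, 0.265], [0.562, 0.269]), ([387.3, 284.0], [17, 15, 80], [0.464, 0.416], [0.475, 0.417])]
scene white [([239.8, 111.7], [7, 4, 13], [0.439, -0.246], [0.451, -0.229]), ([254.4, 128.0], [6, 7, 14], [0.441, -0.167], [0.452, -0.151]), ([258.1, 132.7], [6, 5, 13], [0.443, -0.145], [0.454, -0.131]), ([258.8, 140.0], [12, 10, 41], [0.457, -0.122], [0.468, -0.108]), ([247.9, 148.7], [5, 6, 19], [0.502, -0.116], [0.512, -0.101])]
top green [([159.5, 195.2], [16, 8, 69], [0.552, 0.262], [0.549, 0.257]), ([108.6, 225.6], [12, 5, 42], [0.464, 0.406], [0.462, 0.398])]
top white []
scene [([0.503, -0.146, 0.075], 0.61), ([0.507, -0.184, 0.076], 0.44), ([0.511, -0.114, 0.073], 0.43), ([0.484, 0.417, 0.145], 0.33)]
top [([0.583, -0.111, 0.108], 0.29), ([0.435, 0.405, 0.067], 0.22)]
```

Request:
arm_command(
  plan=[
    {"dp": [3, 0, -8], "spin": 0},
    {"dp": [4, 0, -16], "spin": 0},
    {"dp": [4, 0, -22], "spin": 0},
    {"dp": [4, 0, -22], "spin": 0},
    {"dp": [0, 0, -16], "spin": 0},
  ],
)

```text
clock: 26.3
position: [0.5754, -0.1403, 0.4654]
ee_rot: [0.014, 1.0, 0.0, 0.001]
ft_force: [-0.3, -0.0, -1.7]
grip_width: 0.243
grasp_force: 106.1
```

Request:
arm_command(
  plan=[
    {"dp": [0, 0, -10], "spin": 0},
    {"dp": [0, 0, 0], "spin": 0},
    {"dp": [0, 0, 0], "spin": 0},
  ],
)

```text
clock: 26.6
position: [0.576, -0.1398, 0.4718]
ee_rot: [0.014, 1.0, 0.0, -0.0]
ft_force: [-0.1, 0.6, -1.2]
grip_width: 0.242
grasp_force: 106.1
```

```bash
python3 m7.py
```

```text
[ 0.5761 -0.1397  0.471 ] [ 0.1 -0.4 -1.1] 26.7
tri old white (array([ 0.5082156 , -0.10328137,  0.07859615]), np.float64(0.0004487111245598166))
scene green [([240.2, 140.6], [12, 10, 67], [0.503, -0.154], [0.513, -0.139]), ([217.6, 149.7], [10, 11, 86], [0.576, -0.166], [0.584, -0.151]), ([319.2, 257.5], [16, 14, 68], [0.554, 0.265], [0.562, 0.269]), ([387.2, 284.0], [17, 15, 83], [0.465, 0.416], [0.475, 0.417])]
scene white [([258.1, 140.4], [8, 10, 22], [0.46, -0.122], [0.47, -0.108]), ([247.8, 148.8], [5, 6, 20], [0.503, -0.115], [0.512, -0.101]), ([227.1, 158.3], [8, 7, 36], [0.571, -0.124], [0.579, -0.11])]
top green [([159.5, 195.2], [16, 7, 68], [0.552, 0.262], [0.549, 0.257]), ([297.3, 211.7], [3, 4, 9], [0.503, -0.141], [0.501, -0.138]), ([108.7, 225.7], [12, 5, 42], [0.463, 0.405], [0.462, 0.397])]
top white [([288.4, 210.9], [4, 3, 11], [0.505, -0.115], [0.503, -0.112])]
scene [([0.513, -0.112, 0.072], 0.65), ([0.573, -0.128, 0.064], 0.62), ([0.577, -0.165, 0.062], 0.58), ([0.503, -0.148, 0.077], 0.45)]
top [([0.513, -0.079, 0.075], 0.63), ([0.569, -0.117, 0.2], 0.35)]
```

```bash
cat > asc.py <<'E'
from h import *
import sys
n,X,w,hh=sys.argv[1],eval(sys.argv[2]),int(sys.argv[3]),int(sys.argv[4])
im=viewer.camera(n); h=cv2.cvtColor(im,cv2.COLOR_BGR2HSV); c=proj(n,X).astype(int); print(n,c-[w,hh])
for r in h[c[1]-hh:c[1]+hh,c[0]-w:c[0]+w]:
    print(''.join('B' if 100<p[0]<130 and p[1]>110 else 'G' if 45<p[0]<85 and p[1]>90 else 'O' if (p[0]<20 and p[1]>130) else str(min(9,int(p[2])//26)) for p in r))
E
python3 asc.py top "(.55,-.138,.12)" 38 32; python3 asc.py scene "(.55,-.138,.10)" 45 35
```

```text
top [260 161]
4444444444444444444444444443111101111111110000111111222222211222222222232222
44444444444444444444444444431111111111111100B0111111222222111222222222222222
4444444444443333334444444443111111111111110000111111222222112222222222233322
4444444444443BBBB33333333332111111111111100B00111111222222112222222222222222
4444444444443BBBBBBBBBBBBBBBB11111111110000001111112222221112222222222222222
4444444444443BBBBBBBBBBBBBBBB00000000000B00001111112222221122222222222222222
4444444444433BBBBBBBBBBBBBBBB000G000000B000B01111122222221122222222222222222
4444444444432BBB222222222221000000011000000001111122222211122222222222222322
4444444444432BBB222222222222000B000110B0000B01111122222211222222222222222232
444444444433BBBB222222222222100000000G00000001111222222222222222222222222222
444444444432BBBB22332322222211100B0B00B0000011111222222222222222222222232222
444444444432BBB23333333333322211100B00BG000011111222222222222222222222232222
444444444432BBB2333333333332222111100000000011111222222222222222222222222222
444444444432BBB2333333333332121111111101110011111222222222222222222222222322
44444444
[... 9527 characters left out ...]
43BBBB4444444BBBBBBB4444444444444544444555555544455556666666666
666666666666665543332222344433BBBB4444BBBBBBB444444544544444444455554445444455566666666666
6666666666665544332333323334433BBBB4BBBBBBB44444544444545444455555545444444566666666666665
6666666666654433222333332334443BBBBBBBBBBB444445544544544445555554544444455566666666666666
66666666555433322333343322344443BBBBBBBB44444444444454544555555554445445566666666666666666
666666654433222333333433322344433BBBBB4444444445444454545555554444544555666666666566666666
6666665443322333333333332223334433BBB44454445544544444455555444444455556666566666666666666
666665433222333433333333322234344334444455445444454444555544444444555666666666666666666666
```

Request:
arm_command(
  plan=[
    {"dp": [0, 0, -12], "spin": 0},
    {"dp": [0, 0, -20], "spin": 0},
    {"dp": [0, 0, -20], "spin": 0},
    {"dp": [0, 0, -12], "spin": 0},
    {"dp": [0, 0, 0], "spin": 0},
  ],
)

```text
clock: 27.4
position: [0.5763, -0.14, 0.538]
ee_rot: [0.014, 1.0, -0.0, 0.002]
ft_force: [0.2, 0.0, -1.5]
grip_width: 0.245
grasp_force: 106.1
```

```bash
python3 m7.py | tail -8; python3 asc.py scene "(.52,-.18,.09)" 30 20
```

```text
[ 0.5762 -0.1398  0.5355] [ 0.2 -0.9 -1.2] 27.5
tri old white (array([ 0.5082156 , -0.10328137,  0.07859615]), np.float64(0.0004487111245598166))
scene green [([237.7, 137.3], [15, 17, 119], [0.502, -0.168], [0.512, -0.153]), ([217.5, 149.6], [10, 11, 86], [0.576, -0.166], [0.584, -0.151]), ([319.4, 257.5], [16, 14, 69], [0.554, 0.265], [0.562, 0.27]), ([387.1, 283.8], [17, 15, 87], [0.464, 0.415], [0.475, 0.416])]
scene white [([258.6, 140.1], [9, 6, 16], [0.458, -0.122], [0.469, -0.108]), ([247.7, 149.0], [5, 5, 18], [0.503, -0.115], [0.513, -0.101]), ([227.2, 158.4], [7, 6, 33], [0.571, -0.124], [0.579, -0.109])]
top green [([159.5, 195.3], [16, 8, 67], [0.552, 0.262], [0.549, 0.257]), ([300.1, 211.4], [7, 6, 36], [0.504, -0.149], [0.502, -0.146]), ([108.7, 225.6], [12, 5, 42], [0.464, 0.405], [0.462, 0.397])]
top white [([288.4, 210.9], [4, 3, 11], [0.505, -0.115], [0.503, -0.112])]
scene [([0.511, -0.115, 0.072], 0.63), ([0.576, -0.168, 0.064], 0.43)]
top [([0.5, -0.118, 0.075], 0.59), ([0.504, -0.142, 0.078], 0.59)]
scene [200 112]
3333333333333333443434333333333333456666666666
[... 1693 characters left out ...]
444442GGGGGGGG34443BBBB556666
4444444444444444444544444444444444443GGGGGGGG334443BBBB55666
44444444444444544444444444444444445442GGGGGGGG444433BBBB5666
44444444444455445444444444444444444443GGGGGGG34444443BBB5566
444444444444444434444444444444444444432GGGGG3444444433BBB556
4444444444544433GGG33444444444444444443GGGG34555544443BBBB55
44444444445443GGGGGGGG4444445444444444432G3456666544443BBBB5
4444445454444GGGGGGGGGG444444444444444444334566666544443BBBB
4444444444443GGGGGGGGGG4444444444444444444445677775444443BBB
B444444444443GGGGGGGGGG34444444444444444444445677764444443BB
BB44444544544GGGGGGGGGG34444444444444444443345677765444443BB
BB44444444444GGGGGGGGGG344444444444444444443455666654444443B
```

All six tablets are in the hopper: 3 green and 2 white by colour, and the sixth, white, in the scoop's shadow at scene (231,126). Now to the mat, to set the scoop down lip first and then flat.

Request:
arm_command(
  plan=[
    {"dp": [0, 0, 0], "spin": 0.13},
    {"dp": [10, 25, 0], "spin": 0},
    {"dp": [14, 43, 0], "spin": 0},
    {"dp": [14, 43, 0], "spin": 0},
    {"dp": [14, 43, 0], "spin": 0},
  ],
)

```text
clock: 28.15
position: [0.5484, 0.0221, 0.5354]
ee_rot: [0.079, 0.997, -0.0, -0.0]
ft_force: [0.9, -0.0, -0.7]
grip_width: 0.246
grasp_force: 106.2
```

Request:
arm_command(
  plan=[
    {"dp": [14, 42, 0], "spin": 0},
    {"dp": [0, 0, 35], "spin": 0},
    {"dp": [0, 0, 45], "spin": 0},
    {"dp": [0, 0, 45], "spin": 0},
    {"dp": [0, 0, 45], "spin": 0},
  ],
)

```text
clock: 28.65
position: [0.5413, 0.0641, 0.3639]
ee_rot: [0.079, 0.997, 0.0, -0.0]
ft_force: [1.0, 0.3, -1.0]
grip_width: 0.244
grasp_force: 106.3
```

Request:
arm_command(
  plan=[
    {"dp": [0, 0, 25], "spin": 0},
    {"dp": [0, 0, 12], "spin": 0},
    {"dp": [0, 0, 0], "spin": 0},
  ],
)

```text
clock: 28.95
position: [0.5414, 0.0641, 0.3276]
ee_rot: [0.079, 0.997, -0.0, -0.001]
ft_force: [-0.5, -1.4, -1.0]
grip_width: 0.244
grasp_force: 106.3
```

```bash
python3 m6.py; python3 asc.py scene "(.52,-.16,.07)" 30 24; python3 asc.py scene "(.53,.07,.03)" 34 28
```

```text
[0.5414 0.0641 0.3276] [-0.5 -1.4 -1. ] 28.95
scene [([0.505, -0.145, 0.076], 0.59), ([0.508, -0.182, 0.075], 0.56), ([0.572, -0.168, 0.063], 0.56), ([0.573, -0.128, 0.064], 0.54)]
top []
scene [204 117]
BBBBBBBBBBBBBBBBBBBBB455666666556666666666666666666666664222
BBBBBBBBBBBBBBBBBBBB45666666555B5666666666666666666666664222
BBBBBBBBBBBBBBBBBB44566666555BBBB566666666666666666666664222
BBBBBBBBBBBBBBBBB4556666554BBBBBBB56666666666666666666664222
BBBBBBBBBBBBBBBB3456665543BBBBBBBB56666666666666666666664222
BBBBBBBBBBBBBB3334555543BBBBB443BBB5666666666666666666664222
BBBBBBBBBBBBB334444443BBBBB34543BBBB566666666666666666664222
BBBBBBBBBBB33344433BBBBBB34555543BBBB56666666666666666664222
BBBBBBBBBB3344433BBBBBB34555555444BBBB5666666666666666664222
BBBBBBBB3334333BBBBBB34555555554443BBB5666666666666666664222
BBBBBBB333343BBBBBB33445555555444443BBB556666666666666764222
BBBBB233333BBBBBB34444455555554444443BBB56666666666666653222
BBBB33333BBBBBB3344444444554433334443BBBB5666666666666653222
BB333333BBBBB3344444444445433GGGG34443BBBB566666666666642222
B33333BBBBB33444444444444442GGGGGG34443BBB
[... 5211 characters left out ...]
6665444666
65410001000000101000000000101G0001B100G01000000123556666666665444455
6652100B100000010000G010G0000001100000001000012456666666666665444444
6654200001010010001000100B000000000000G0GB01235666666666666665444444
666531GG0G1000BG001000011000010011G1B0000123566666666666666665444444
666642100001G0000110000000010101000B00001345666666666666666665444444
6666531000G100000000000100000001B00011124566666666666666666665444444
66666521000000010111010G11G00100000123456666666666666666666655444444
6666664100100000G000B1101000O10BG01345666666666666666666666544444444
666666531001B1100000110O0010B000124566666666666666666666666544444444
66666664210010000100000000000012456666666666666666666666655444444444
```

Request:
arm_command(
  plan=[
    {"dp": [0, 0, 12], "spin": 0},
    {"dp": [0, 0, 10], "spin": 0},
    {"dp": [0, 0, 3], "spin": 0},
    {"dp": [0, 0, 3], "spin": 0},
    {"dp": [0, 0, 0], "spin": 0},
  ],
)

```text
clock: 29.75
position: [0.5418, 0.0641, 0.3005]
ee_rot: [0.079, 0.997, -0.0, -0.0]
ft_force: [-0.1, -0.2, -1.2]
grip_width: 0.245
grasp_force: 106.3
```

Request:
arm_command(
  plan=[
    {"dp": [0, 0, 3], "spin": 0},
    {"dp": [0, 0, 3], "spin": 0},
    {"dp": [0, 0, 0], "spin": 0},
  ],
)

```text
clock: 30.05
position: [0.5417, 0.0641, 0.2946]
ee_rot: [0.079, 0.997, -0.0, -0.0]
ft_force: [-0.8, 0.8, -0.5]
grip_width: 0.243
grasp_force: 106.3
```

```bash
python3 asc.py top "(.55,-.138,.09)" 32 28; python3 m6.py
```

```text
top [265 166]
44444433BBBBBBBBBBBBBBBBBBBBBBBBBBBBBBBBBBBBBBBBBBBBB33333333444
44444432BBBBBBBBBBBBBBBBBBBBBBBBBBBBBBBBBBBBBBBBBBBBBBBBBBBB3444
44444432BBB2222222222222222BBBBBBBBBBBBBBBBBBBBBBBBBBBBBBBBB3334
44444432BBB22222222222222221111111111111222222222222BBBBBBBB3443
4444432BBBB2222222222222222222222222222222222222222222222BBB3444
4444432BBBB2222222222222222222222222222222222222222222222BBB3444
4444432BBB22333323222332232222222222222222222222222222222BBB3434
4444432BBB22322333332323333232222223232223332222222222222BBB2233
4444432BBB22332332233333322333322223222322232222323222222BBB2222
4444432BBB22332323233332332222232322222222222322222222222BBB2222
4444432BBB23333232322333322332232322322222322232232332222BBB2222
4444432BBB22333332222223223233332322323333323233332322222BBB2222
4444332BBB23322232322333332333232222322222223222332232222BBB2222
4444322BBB23222322232323232223232233333332332222222232222BBB2222
4444322BBB22323233322232323222233332233333332233223222222BBB2222
4444322BBB23323222333332322223332233332323332222232222222BBB2222
4444332BBB233233333332332323233232233232232323
[... 2131 characters left out ...]
BBBBBBBBBBBBBB1211111011BBB22222
333332BBBBBBBBBBBBBBBBBBBBBBBBBBBBBBBBBBBBBBBBBBBBBBBBBBBBB22222
3333222222222222BBBBBBBBBBBBBBBBBBBBBBBBBBBBBBBBBBBBBBBBBBB22222
4333211111111111111111122222222222222BBBBBBBBBBBBBBBBBBBBBB22222
3333333332211111111111111111111111111111111112222222222112222222
3333444433333332222221111111111111111111111111111111122222222222
3333444333333433333333333333333333333333333222333222223333333333
[0.5418 0.0641 0.2948] [ 0.5 -0.  -1.2] 30.1
scene [([0.573, -0.131, 0.062], 0.51), ([0.506, -0.147, 0.079], 0.46), ([0.515, -0.114, 0.074], 0.38)]
top [([0.5, -0.114, 0.075], 0.65), ([0.515, -0.082, 0.074], 0.48), ([0.568, -0.128, 0.069], 0.42), ([0.77, -0.143, 0.091], 0.17)]
```

The top finder repeatedly sees the sixth, white, at (0.515, -0.082), so all six are in the hopper. Continuing the touchdown.

Request:
arm_command(
  plan=[
    {"dp": [0, 0, 2], "spin": 0},
    {"dp": [0, 0, 2], "spin": 0},
    {"dp": [0, 0, 0], "spin": 0},
  ],
)

```text
clock: 30.6
position: [0.5431, 0.064, 0.2935]
ee_rot: [0.079, 0.997, 0.001, 0.002]
ft_force: [-0.2, -0.5, 17.4]
grip_width: 0.242
grasp_force: 109.2
```

Request:
arm_command(
  plan=[
    {"dp": [0, 0, 2], "spin": 0},
    {"dp": [0, 0, 2], "spin": 0},
    {"dp": [0, 0, 0], "spin": 0},
  ],
)

```text
clock: 30.9
position: [0.545, 0.0635, 0.2922]
ee_rot: [0.079, 0.997, 0.001, 0.006]
ft_force: [4.0, -3.2, 29.1]
grip_width: 0.245
grasp_force: 111.3
```

Request:
arm_command(
  plan=[
    {"dp": [0, 0, -3], "spin": 0},
    {"dp": [0, 0, 0], "spin": 0},
    {"dp": [0, 0, 0], "spin": 0},
  ],
  grip=0.6,
  newtons=20,
)

```text
clock: 31.2
position: [0.5433, 0.0639, 0.2923]
ee_rot: [0.079, 0.997, 0.001, 0.003]
ft_force: [2.4, -1.3, 13.3]
grip_width: 0.245
grasp_force: 108.8
```

Request:
arm_command(
  plan=[
    {"dp": [-3, 0, 1], "spin": 0},
    {"dp": [-3, 0, 1], "spin": 0},
    {"dp": [-3, 0, 1], "spin": 0},
  ],
  grip=0.54,
  newtons=20,
)

```text
clock: 31.5
position: [0.5518, 0.0625, 0.2891]
ee_rot: [0.079, 0.997, 0.001, 0.002]
ft_force: [1.0, -0.0, 6.8]
grip_width: 0.24
grasp_force: 108.4
```

Request:
arm_command(
  plan=[
    {"dp": [-5, 0, 2.5], "spin": 0},
    {"dp": [-5, 0, 2.5], "spin": 0},
    {"dp": [-5, 0, 3], "spin": 0},
    {"dp": [-5, 0, 3], "spin": 0},
    {"dp": [0, 0, 0], "spin": 0},
  ],
)

```text
clock: 32.0
position: [0.5722, 0.0592, 0.2778]
ee_rot: [0.079, 0.997, 0.0, 0.002]
ft_force: [3.3, -2.0, 12.8]
grip_width: 0.242
grasp_force: 109.6
```

Request:
arm_command(
  plan=[
    {"dp": [-5, 0, 3.5], "spin": 0},
    {"dp": [-5, 0, 4], "spin": 0},
    {"dp": [-5, 0, 4], "spin": 0},
    {"dp": [0, 0, 0], "spin": 0},
  ],
)

```text
clock: 32.4
position: [0.5871, 0.0568, 0.2661]
ee_rot: [0.079, 0.997, 0.0, 0.003]
ft_force: [4.6, -0.9, 8.4]
grip_width: 0.248
grasp_force: 109.4
```

Request:
arm_command(
  plan=[
    {"dp": [-3, 0, 2], "spin": 0},
    {"dp": [-2, 0, 2], "spin": 0},
    {"dp": [0, 0, 0], "spin": 0},
  ],
)

```text
clock: 32.7
position: [0.5915, 0.0562, 0.2624]
ee_rot: [0.079, 0.997, 0.0, 0.002]
ft_force: [2.6, -0.9, 14.2]
grip_width: 0.241
grasp_force: 109.9
```

Request:
arm_command(
  plan=[
    {"dp": [-2, 0, 1.5], "spin": 0},
    {"dp": [0, 0, 0], "spin": 0},
  ],
)

```text
clock: 32.9
position: [0.5933, 0.0559, 0.2608]
ee_rot: [0.079, 0.997, 0.0, 0.002]
ft_force: [1.1, -1.3, 14.0]
grip_width: 0.241
grasp_force: 109.9
```

Request:
arm_command(
  plan=[
    {"dp": [0, 0, 0], "spin": 0},
    {"dp": [0, 0, 0], "spin": 0},
    {"dp": [0, 0, 0], "spin": 0},
    {"dp": [0, 0, 0], "spin": 0},
    {"dp": [0, 0, 0], "spin": 0},
  ],
  grip=-1,
)

```text
clock: 33.4
position: [0.5921, 0.0561, 0.2588]
ee_rot: [0.079, 0.997, -0.0, -0.0]
ft_force: [0.1, 0.3, -0.4]
grip_width: 0.996
grasp_force: 0.0
```

Request:
arm_command(
  plan=[
    {"dp": [0, 0, -15], "spin": 0},
    {"dp": [0, 0, -30], "spin": 0},
    {"dp": [0, 0, -45], "spin": 0},
    {"dp": [0, 0, -45], "spin": 0},
    {"dp": [0, 0, -20], "spin": 0},
  ],
)

```text
clock: 33.9
position: [0.5925, 0.0557, 0.4199]
ee_rot: [0.079, 0.997, 0.001, 0.003]
ft_force: [0.9, 0.0, 0.8]
grip_width: 1.001
grasp_force: 0.0
```

```bash
python3 asc.py scene "(.55,.065,.03)" 34 28; python3 m6.py
python3 - <<'E'
from fit import *
I={n:viewer.camera(n) for n in ('scene',)}
m=mask(I['scene'],(5,130,40),(20,255,255),proj('scene',(.6,.06,.09)),25); print(cv2.boundingRect(hull(m)[0]))
print('handle',fitbox({'scene':m},[.595,.055,-.16],(-.015,-.011,.038),(.015,.011,.128),yaw=False))
print([(np.round(r['position'],3).tolist(),round(r['score'],2)) for r in finder.find_in('scene','scoop')])
E
```

```text
scene [237 178]
5555555555555556666666666411100B111111111256666666666666666666666666
55555454555556666666666664211100111111111356666666666666666666666666
55554454555566666666666664221B10011111123466666666666666666666666666
5555455555566666666666666422210G011112345666666666666666666666666666
55555555666666666666666664232100101245566666666666666666666666666666
5444556666666666666666666433200B012456666666666666666666666666666666
55555666666666666666666665321001235666666666666566666666666666666666
45566666666666666666666665432223456666666666544345666666666666666666
45566666666666666666666666555455666666666665321125666666666666666666
44556666666666666666666666666666666666666543100024566666666666666666
44445666666666666666666666666666666666544211000002456666666666666666
44445666666666666666666555566666666654321100000001256666666666666666
444456666666666666666654444566665554321001110G0010145666666666666666
44444566666666666666544444445555443210012332100000124566666666666666
4444445566666666655444O544444444321001233443210000003566666666666666
44444445666666665444OOOO4444444331112344444421000
[... 2540 characters left out ...]
00013355666666666666666666666654
66666666666666420010100012210010000001235666666666666666666666665544
666666666666665310000B001100000OG0B123556666666666666666666666665444
6666666666666664210100O1B001O000012356666666666666666666666666654444
[0.5928 0.0557 0.4217] [0.7 0.1 1.9] 33.95
scene [([0.575, -0.167, 0.064], 0.67), ([0.51, -0.185, 0.072], 0.64), ([0.572, -0.127, 0.068], 0.51)]
top [([0.568, -0.17, 0.066], 0.62), ([0.567, -0.128, 0.069], 0.62), ([0.5, -0.117, 0.077], 0.51), ([0.572, -0.138, 0.047], 0.47), ([0.514, -0.082, 0.078], 0.41)]
(251, 192, 13, 25)
handle (array([0.5959, 0.0558]), np.float64(-0.133), np.float64(0.208))
[([0.563, 0.063, 0.011], 0.73), ([0.336, 0.119, 0.002], 0.69)]
```

The scoop stands flat and empty with black mat showing on all sides. Now back to the red lever's near side to switch on.

Request:
arm_command(
  plan=[
    {"dp": [0, 0, 0], "spin": -0.12},
    {"dp": [0, 0, 0], "spin": -0.12},
    {"dp": [0, 0, 0], "spin": -0.12},
    {"dp": [19, 35, 0], "spin": 0},
    {"dp": [19, 36, 0], "spin": 0},
  ],
  grip=1,
  newtons=60,
)

```text
clock: 34.75
position: [0.5402, 0.1178, 0.4126]
ee_rot: [-0.1, 0.995, -0.001, -0.001]
ft_force: [0.6, 0.8, 0.8]
grip_width: 0.142
grasp_force: 0.0
```

Request:
arm_command(
  plan=[
    {"dp": [19, 36, 0], "spin": 0},
    {"dp": [19, 36, 0], "spin": 0},
    {"dp": [18, 35, 0], "spin": 0},
    {"dp": [18, 34, 0], "spin": 0},
    {"dp": [0, 0, 0], "spin": 0},
  ],
)

```text
clock: 35.25
position: [0.4365, 0.2456, 0.4132]
ee_rot: [-0.105, 0.994, 0.0, -0.001]
ft_force: [-0.0, -0.3, -0.7]
grip_width: 0.0
grasp_force: 0.0
```

```bash
python3 m2.py; python3 -c "
from h import *
o=manip.get_obs();print(o['position'],o['ee_rot'],o['clock'])"
```

```text
(342.2886047363281, 223.80201721191406) (162.71153259277344, 218.5576934814453) (array([0.47623972, 0.24169699, 0.1308764 ]), np.float64(0.00919347293389272))
[[{'position': [0.4849, 0.2537, 0.1418], 'score': 0.67}], [{'position': [0.4804, 0.2405, 0.1452], 'score': 0.52}]]
[0.44054551 0.24031413 0.41354754] [-1.00158946e-01  9.94971337e-01 -3.83896461e-04 -2.76274984e-04] 35.45
```

Request:
arm_command(
  plan=[
    {"dp": [0, 0, 42], "spin": 0},
    {"dp": [0, 0, 42], "spin": 0},
    {"dp": [0, 0, 38], "spin": 0},
    {"dp": [0, 0, 0], "spin": 0},
  ],
)

```text
clock: 35.85
position: [0.4391, 0.2392, 0.2874]
ee_rot: [-0.1, 0.995, -0.002, -0.004]
ft_force: [0.1, 0.5, -0.5]
grip_width: -0.0
grasp_force: 0.0
```

Request:
arm_command(
  plan=[
    {"dp": [-15, 0, 0], "spin": 0},
    {"dp": [-15, 0, 0], "spin": 0},
    {"dp": [-15, 0, 0], "spin": 0},
    {"dp": [-15, 0, 0], "spin": 0},
    {"dp": [-19, 0, 0], "spin": 0},
  ],
)

```text
clock: 36.35
position: [0.5186, 0.2568, 0.2942]
ee_rot: [-0.1, 0.995, 0.0, 0.001]
ft_force: [-2.1, 0.2, -0.8]
grip_width: 0.003
grasp_force: 0.5
```

Request:
arm_command(
  plan=[
    {"dp": [0, 0, 0], "spin": 0},
    {"dp": [0, 0, -30], "spin": 0},
    {"dp": [0, 0, -40], "spin": 0},
    {"dp": [0, 0, -45], "spin": 0},
    {"dp": [0, 0, -40], "spin": 0},
  ],
)

```text
clock: 36.85
position: [0.5168, 0.2563, 0.4508]
ee_rot: [-0.1, 0.995, 0.0, 0.001]
ft_force: [1.7, 1.0, -0.7]
grip_width: -0.003
grasp_force: 0.0
```

Request:
arm_command(
  plan=[
    {"dp": [35, 0, 0], "spin": 0},
    {"dp": [45, 0, 0], "spin": 0},
    {"dp": [20, 0, 0], "spin": 0},
    {"dp": [0, 0, 0], "spin": 0},
    {"dp": [0, 0, 0], "spin": 0},
  ],
)

```text
clock: 37.35
position: [0.4192, 0.2365, 0.4484]
ee_rot: [-0.101, 0.995, 0.001, 0.001]
ft_force: [0.3, 0.2, -1.0]
grip_width: -0.001
grasp_force: 0.0
```

```bash
python3 m2.py; python3 m6.py
python3 - <<'E'
from h import *
for t in ('neighbour_tip','bottle','jar'): print(t,[(np.round(r['position'],3).tolist(),round(r['score'],2)) for n in ('scene','top') for r in finder.find_in(n,t)[:1]])
E
```

```text
(319.75946044921875, 252.14324951171875) (151.6348114013672, 186.08425903320312) (array([0.56827652, 0.26934451, 0.13663621]), np.float64(0.000600387426992855))
[[{'position': [0.5625, 0.0606, 0.0075], 'score': 0.75}, {'position': [0.7769, -0.1299, 0.0849], 'score': 0.7}], [{'position': [0.5651, 0.2607, 0.1463], 'score': 0.81}]]
[0.42   0.2369 0.447 ] [0.3 1.3 0.1] 37.55
scene [([0.513, -0.114, 0.074], 0.61), ([0.506, -0.148, 0.074], 0.57), ([0.576, -0.128, 0.065], 0.55), ([0.576, -0.167, 0.065], 0.47), ([0.555, 0.266, 0.063], 0.3)]
top [([0.502, -0.114, 0.076], 0.65), ([0.502, -0.149, 0.076], 0.6), ([0.512, -0.082, 0.078], 0.53), ([0.57, -0.129, 0.066], 0.42)]
neighbour_tip [([0.483, 0.412, 0.142], 0.72)]
bottle [([0.778, 0.155, 0.099], 0.8), ([0.751, 0.134, 0.105], 0.61)]
jar [([0.774, -0.132, 0.087], 0.84), ([0.569, -0.168, 0.068], 0.71)]
```

The lever is back at its ON position (0.568, 0.269, 0.137). The neighbour's lever, bottle and jar have not moved, the tablets are in the hopper and the scoop is on its mat.

```bash
python3 -c "
from workcell import manip
print(manip.hand_in())"
```

```text
the job is handed in; nothing more can be done
None
```

The job is handed in at about 38 s with the steps done in the order asked: unit switched off, all six tablets tipped into the hopper by the scoop, scoop standing flat on its mat, unit switched on again, and the other isolator, bottle and jar not moved.

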